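Air humidity reading inside a covered, oven-dried beaker

TASK

Check that the oven-dried beaker is dry inside: swing the cover fully home over the beaker, against its stop, then take the humidity probe out of its rest and lower its stem through the guide bush of the cover, upright and centred, without touching the bush or the beaker, until the ring on the stem is level with the top of the bush. Hold the probe still and centred there for about three seconds, and finish with it still held in the gripper at that depth: do not set it down or let go. Leave the beaker standing in its place and do not disturb the timer, the flask and the amber bottle.

Things in the scene. Friction and masses are not known exactly. Their poses are not given: they have to be found in the camera images.
- cover (a joint): swing of the white cover about the upright steel post of the beaker stand: 0 rad = home over the beaker, against the stop; it grows as the cover swings aside, clockwise seen from above, to at most 1.4. Turns with friction (about 1.5 N at the knob) and stays where it is left; starts 0.7 to 1.2
- post_axis (a point): point on the upright axis about which the cover swings (post 12 mm thick, 60 mm from the beaker's axis), at the height of the top of the guide bush; its x axis points from the beaker towards the post, z up
- cover_knob (a point): the upright round grey knob by which the cover is swung, 16 mm in diameter, 118 mm from the post axis at the end of a tab 8 mm wide; this point is on the knob's axis 118 mm over the worktop, in the upper half of its straight part (97 to 129 mm; top at 132 mm). The cover disc begins 24 mm from it towards the post; its top is 93 mm over the worktop, so that fingertips kept above 95 mm clear it
- bore (a point): centre of the mouth (top edge) of the steel guide bush in the cover, 107 mm over the worktop, z up. The bore is upright, 18 mm in diameter and 20 mm long, the bush 29 mm outside and 14 mm proud of the cover disc (68 mm across, 6 mm thick). 60 mm from the post axis, on the line from it to the knob; over the middle of the beaker when the cover is home
- stand: aluminium base plate 128 x 92 x 12 mm, fixed, carrying the beaker in a low ring, the post and the cover; origin on the worktop under the beaker's axis, x axis towards the post, z up
- beaker: empty glass beaker 54 mm wide, 70 mm high, loose, standing in the ring on the stand; origin at the centre of its underside, 12 mm over the worktop; its rim lies 5 mm below the cover
- rest: fixed rest of the probe: dark foot 92 x 76 mm and an aluminium bracket whose level shelf (74 x 56 mm, top 108 mm over the worktop) has a 16 mm hole; origin on the worktop below the hole, z up
- probe: the loose hand-held humidity probe, 0.12 kg, 168 mm long, hanging upright in the rest with its stem through the hole and the underside of its handle on the shelf; origin at the tip of the stem, z up along the stem. Round steel stem 8 mm in diameter and 90 mm long (the top 6 mm is a 13 mm collar), under a grey handle of 26 x 32 mm section, 78 mm tall
- probe_handle (a point): centre of the probe's handle, half-way up it, 129 mm above the tip of the stem; x axis across the 26 mm thickness (the small display is on the -x face), y axis across the 32 mm width (plain sides, best to grip), z up
- probe_ring (a point): centre of the black ring (11 mm in diameter, 3 mm high) on the stem, 60 mm above the tip, 30 mm below the handle; on the stem's axis
- probe_tip (a point): tip of the stem, on its axis
- timer: bench timer 50 x 75 x 62 mm, bystander; origin at its underside
- flask: volumetric flask with stopper 49 mm wide, 143 mm high, bystander; origin at its underside
- bottle: amber reagent bottle 65 mm wide, 128 mm high, bystander; origin at its underside

How it is judged (in metres and radians):
On the way, in this order (a step that is already met when the one before it is completed fails the run):
1. the cover is swung home over the beaker, within 0.04 rad of its stop (value of joint cover below 0.04 rad), for 0.2 s.
2. the probe is held in the fingers, its tip drawn up out of the rest (height (world z) of probe_tip above 0.112 m and contact force between the fingers and probe above 1 N), for 0.1 s.
3. the tip of the stem is through the bore of the guide bush (z of probe_tip in the frame of bore below -0.022 m and horizontal distance between probe_tip and bore below 0.0055 m), for 0.1 s.
4. the probe is held still, centred and at depth for two seconds (z of probe_ring in the frame of bore between -0.006 and 0.006 m and horizontal distance between probe_ring and bore below 0.003 m and horizontal distance between probe_tip and bore below 0.0035 m and linear speed of probe below 0.015 m/s), for 2 s.
At the end, for the whole second after the job is handed in: Cover home (within 0.04 rad); probe held by the fingers alone and still, ring within 6 mm of the height of the bush's top, stem centred within 3 mm at the ring and 3.5 mm at the tip, touching neither bush nor beaker; beaker upright in its ring (all of step 4 and value of joint cover below 0.04 rad and contact force between the fingers and probe above 1 N and contact force between probe and stand below 0.2 N and contact force between probe and beaker below 0.2 N and horizontal distance between beaker and stand below 0.006 m and angle between beaker's own z axis and vertical below 0.08 rad); the arm keeps its last pose, push and grip.
It fails at once if the probe touches the cover with its guide bush, or the stand (contact force between probe and stand above 0.6 N).
It fails at once if the probe touches the beaker (contact force between probe and beaker above 0.6 N).
It fails at once if the beaker is tipped or pushed out of its place (angle between beaker's own z axis and vertical above 0.2 rad or distance of beaker from where it was at the start of the episode above 0.012 m).
It fails at once if the timer, the flask or the amber bottle is pushed or knocked over (distance of any of timer, flask, bottle from where it was at the start of the episode above 0.02 m).
It also fails if it takes over 67 s, if anything falls off the work surface, if the arm or the gripper's body presses on something with over 40 N, if the wrist force passes 120 N, or if a joint passes its speed limit or range.

ROBOT

A 6-joint arm with a two-finger parallel gripper is mounted at the origin on the work surface; the furniture and walls round the work are solid. World frame = base frame: x ahead of the robot, y to its left, z up, the work surface at z = 0. Lengths are in mm, angles in degrees, forces in N, time in s.
With the tool pointing down it reaches from about 350 to 1000 mm from the base axis. Payload 7.1 kg.
Tool frame: the origin (TCP) lies midway between the tips of the shut fingers; the grasp point (between the pads) lies 19 mm behind it; y points along the fingers, x is the direction in which the jaws open and shut, and the axes are right-handed (so a half turn about y gives the same grasp; the last joint's range is limited). The gripper opens to 85 mm and grips with 20 to 120 N. Pads are 22 mm wide; open, the fingers measure 114 mm over their backs; the gripper's body (76 mm by 85 mm) begins 54 mm behind the grasp point. The pads swing forward as they close: fully open they stand 13 mm farther back than shut.
Start: joints at [-1.089, 24.242, 93.386, -0, 62.372, -1.089], TCP at [624.984, 0.026, 231.319] pointing down, gripper open.
Joint ranges: [-172.04, 172.04], [-51.8, 120.97], [4.93, 147.93], [-75.15, 255.16], [6.16, 154.13], [-145.62, 145.62]. Speed limits (degrees/s): [136.94, 136.94, 172.46, 180, 180, 180].

INTERFACE

Orientations are given as [roll, pitch, yaw] about the fixed x, y, z axes, in that order (R = Rz(yaw) Ry(pitch) Rx(roll)).
In Python, from rig import readout, cams, order gives the robot as it stands. The module is installed in compiled form; this text tells all that it offers.
- The arm moves only by the shell command python3 -m pendant 'ROWS'. ROWS is JSON, a list of rows, each an object of numbers: "hand": the opening, from -1 (shut) to 1 (fully open); "x", "y", "z": the shift along the tool's x, y, z in units of 60 mm (1.0 is 60 mm); "wx", "wy", "wz": the turn, a rotation vector about the tool's x, y, z in rad. A call has 1 to 12 rows; each row is the pose to reach, as a shift and turn from the pose commanded when the call began, along the tool's axes at that moment; what a row does not reach only later rows make up. A row lasts 1/8 s, in which the tool goes at most 62.5 mm and 10.7 degrees, less where a joint would pass 70% of its speed; a pose out of reach is approached as far as the arm can. A call with a gripper value outside its range is refused whole. The fingers move at their own pace and stop on an object; the grip force is fixed at half the most. Time passes only in rows, so rows that repeat a pose let the fingers close. It gives the time, the measured TCP pose, the force and the opening at its end, in the units of the state.
- readout.get_obs(): the state, without advancing time (a new reading comes with each control period).
- cams.snapshot(name): name is "scene" or "side" or "wrist"; returns a dict with "pixels" (480x640x3 uint8, red, green, blue), "depth" (480x640 float32, mm along the optical axis (not along the pixel's ray), 0 where there is no reading), "mtx" (3x3 intrinsics, pixels), "pose" (4x4, takes a point from camera to world coordinates); the wrist camera has in their place "tool_from_camera" (4x4, takes a point from camera to tool coordinates, whose origin is the TCP and whose axes are the tool frame's). Camera axes: x right, y down, z forward; pixel columns grow to the right and rows downward; lengths in mm; the calibration is good to about 2 mm. A picture is of the moment at which its call begins: read the wrist's pose just before it.
- order.hand_in(): hands the job in, once; it reports no verdict.
The state is a dict: "clock": time; "qpos": joint angles; "dq": joint speeds; "joint_efforts": joint torques, N m; "eef_pos": TCP position; "orientation": TCP orientation; "wrist_force": force on the tool from outside, world axes, zero at the start; "ft_torque": the same for the moment, N m; "opening": finger opening in mm.
Only numpy, scipy, OpenCV 4.12 (cv2) and the standard library are available. Lean on these libraries where they do the work, as an engineer would, in place of code of your own. Each camera call takes 0.05 s, during which the arm holds its last target.

## Working session

There is one attempt and no reset: what is moved stays moved. The work goes in short steps, Python scripts to look and compute and a shell command to move; the robot and the scene stay as the last step left them, time stands still between calls to the robot, and variables do not carry over. Pictures are saved under pics/ and viewed, and the job is handed in when it is done.

```bash
mkdir -p pics
python3 - <<'E'
from rig import readout,cams
import cv2,numpy as np
print(readout.get_obs())
for n in ["scene","side","wrist"]:
    s=cams.snapshot(n); cv2.imwrite(f"pics/{n}0.png",s["pixels"][:,:,::-1])
    np.savez(f"pics/{n}0.npz",**s)
    print(n,s["mtx"].tolist(),np.round(s.get("pose",s.get("tool_from_camera")),3).tolist())
E
```

```text
{'clock': 0.0, 'qpos': array([-1.08905771e+00,  2.42865510e+01,  9.34306789e+01, -3.49573415e-04,
        6.23696236e+01, -1.08822482e+00]), 'dq': array([ 0.11197189, -0.01523948,  0.01026796, -0.0591027 , -0.00970035,
       -0.00020949]), 'joint_efforts': array([ 6.87376578e-04, -5.57382560e+01, -2.81743366e+01,  7.52266601e-05,
        7.21184188e-03,  1.02962622e-05]), 'eef_pos': array([6.24474022e+02, 2.93138614e-02, 2.30527736e+02]), 'orientation': array([-8.99986599e+01,  8.68435934e-02, -6.69522411e-04]), 'wrist_force': array([ 0.41194646,  0.48391104, -0.50788002]), 'ft_torque': array([0.00041643, 0.03673964, 0.02539982]), 'opening': 85.58691316018584}
scene [[569.0527598646687, 0.0, 319.97316384213906], [0.0, 569.0527598646687, 233.7071318875471], [0.0, 0.0, 1.0]] [[0.958, 0.25, -0.139, 700.559], [0.286, -0.818, 0.5, -588.46], [0.011, -0.518, -0.855, 1204.067], [0.0, 0.0, 0.0, 1.0]]
side [[615.679987490472, 0.0, 320.46425764529874], [0.0, 615.679987490472, 233.12008915989432], [0.0, 0.0, 1.0]] [[0.814, 0.225, -0.535, 1182.976], [0.58, -0.326, 0.746, -851.653], [-0.006, -0.918, -0.397, 616.421], [0.0, 0.0, 0.0, 1.0]]
wrist [[403.9148821597636, 0.0, 318.2224856498551], [0.0, 403.9148821597636, 234.605172159201], [0.0, 0.0, 1.0]] [[1.0, -0.001, 0.0, -0.135], [-0.001, -0.301, 0.954, -140.843], [-0.001, -0.954, -0.301, 77.86], [0.0, 0.0, 0.0, 1.0]]
```

View pics/scene0.png

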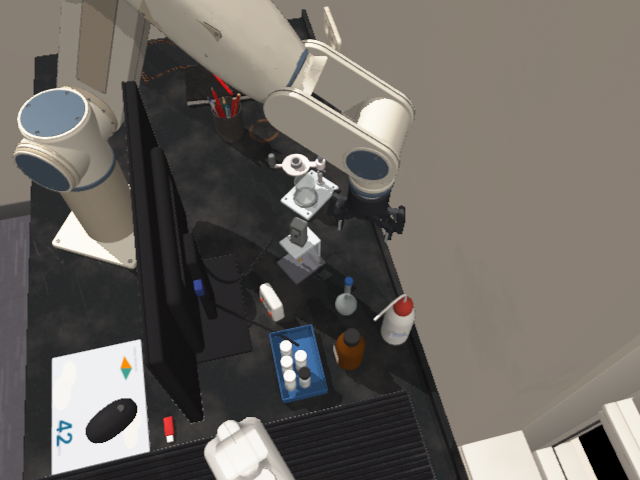

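View pics/side0.png

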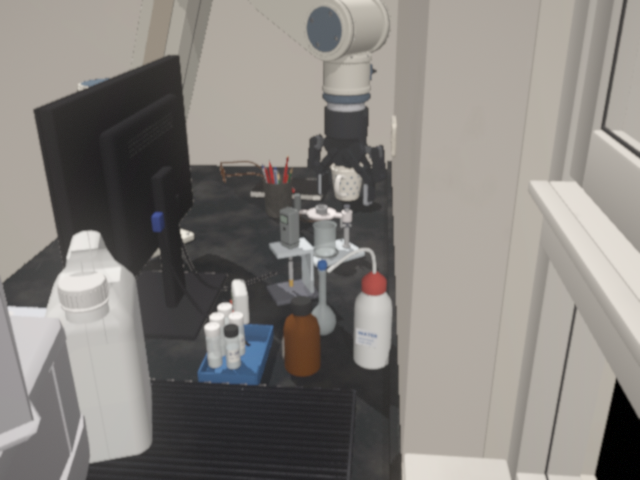

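View pics/wrist0.png

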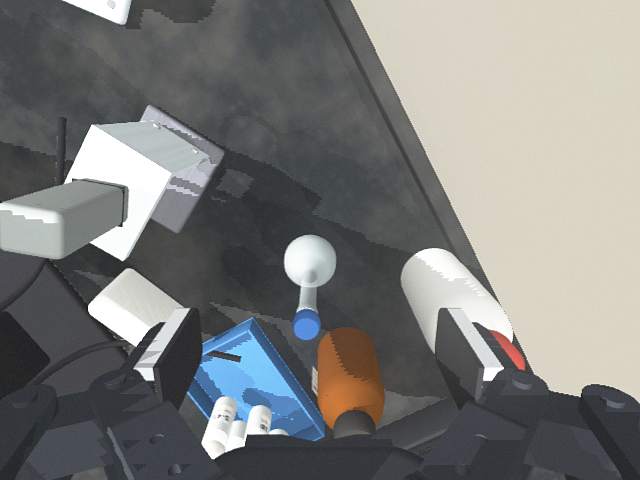

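Run:
```python
import cv2
im=cv2.imread("pics/scene0.png"); c=im[140:285,245:365]; cv2.imwrite("pics/sc1.png",cv2.resize(c,None,fx=4,fy=4,interpolation=cv2.INTER_CUBIC)[:600])
im=cv2.imread("pics/side0.png"); c=im[180:310,255:385]; cv2.imwrite("pics/sd1.png",cv2.resize(c,None,fx=4.5,fy=4.5,interpolation=cv2.INTER_CUBIC))
```

```text
(no output)
```

View pics/sc1.png

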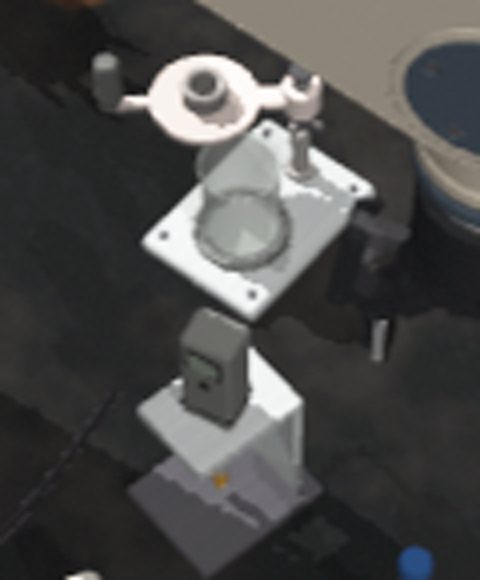

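View pics/sd1.png

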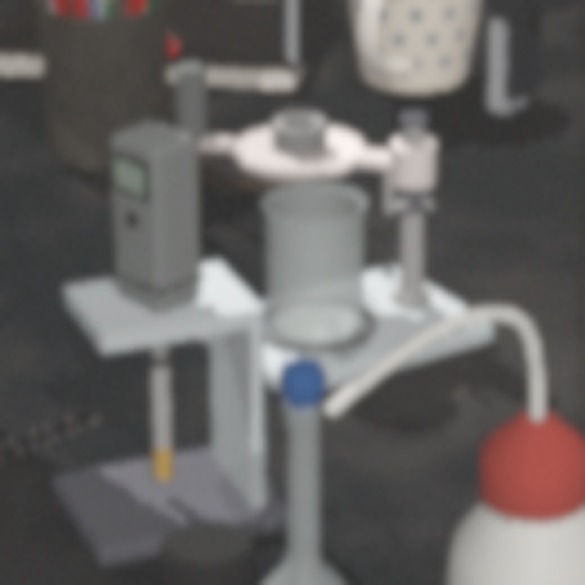

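```bash
cat > h.py <<'E'
import numpy as np
def ray(s,u,v,z):
    K=s["mtx"];P=s["pose"]
    d=P[:3,:3]@np.linalg.solve(K,[u,v,1.]);o=P[:3,3]
    return o+d*(z-o[2])/d[2]
def dep(s,u,v):
    d=s["depth"][int(round(v)),int(round(u))]
    return s["pose"][:3,:3]@(np.linalg.solve(s["mtx"],[u,v,1.])*d)+s["pose"][:3,3]
E
python3 - <<'E'
from h import *
s=dict(np.load("pics/scene0.npz"))
def p(n,u,v,z):
    u=245+u/4-.4;v=140+v/4-.4
    print(n,ray(s,u,v,z).round(1),dep(s,u,v).round(1))
p("knob",105,58,132);p("bush",204,86,107)
for c in [(145,240),(265,125),(372,190),(252,312)]: p("plate",*c,12)
p("post",302,70,112)
for c in [(183,350),(199,313),(250,323),(233,362)]:p("htop",*c,186)
for c in [(138,410),(303,400),(206,473)]:p("shelf",*c,108)
for c in [(130,490),(322,490),(208,573)]:p("foot",*c,0)
# side
s=dict(np.load("pics/side0.npz"))
def q(n,u,v,z):
    u=255+u/4.5-.4;v=180+v/4.5-.4
    print("S",n,ray(s,u,v,z).round(1),dep(s,u,v).round(1))
q("knob",190,66,132);q("bush",302,118,107)
for c in [(112,133),(138,150),(198,142),(160,122)]:q("htop",*c,186)
q("post",413,118,112)
q("shelf",63,290,108);q("shelf",103,338,108)
E
```

```text
knob [349.6 218.  132. ] [348.4 220.8 128.3]
bush [406.3 234.  107. ] [401.9 246.3  90.6]
plate [383.1 176.2  12. ] [382.9 176.5  11.4]
plate [429.  286.1  12. ] [429.2 285.6  12.7]
plate [510.4 256.2  12. ] [509.8 258.6   8.6]
plate [464.1 144.1  12. ] [463.9 144.9  10.8]
post [461.  259.6 112. ] [461.4 258.1 113.9]
htop [471.    3.8 186. ] [469.5   7.8 179.2]
htop [471.9  28.3 186. ] [472.1  27.7 187. ]
htop [499.7  30.2 186. ] [462.8 144.   -1.2]
htop [498.4   4.4 186. ] [496.1  11.3 174.3]
shelf [441.7   4.4 108. ] [442.8   1.8 112.8]
shelf [527.8  37.5 108. ] [510.5 100.6  -2.4]
shelf [490.2 -22.7 108. ] [489.2 -20.  102.8]
foot [429.5   8.7   0. ] [432.2   2.6  12.3]
foot [539.7  42.3   0. ] [5.397e+02 4.210e+01 4.000e-01]
foot [491.2 -30.3   0. ] [492.4 -33.6   7. ]
S knob [352.1 214.  132. ] [347.4 219.9 129.3]
S bush [405.3 238.7 107. ] [403.3 241.5 105.7]
S htop [468.9   8.4 186. ] [200.5 331.8  24.2]
S htop [490.6  -0.9 186. ] [485.8   5.  183. ]
S htop [506.  21. 186.] [355.6 214.8  90.4]
S htop [477.8  30.6 186. ] [209.7 366.   22.4]
S post [459.7 260.2 112. ] [463.5 254.3 114.7]
S shelf [443.7   0.9 108. ] [441.5   3.5 106.5]
S shelf [489.9 -27.7 108. ] [484.7 -21.5 104.2]
```

Run:
```python
from h import *
s=dict(np.load("pics/scene0.npz"))
for c in [(127,85),(137,85),(145,200),(155,152),(165,152),(185,300),(200,412),(190,395),(187,245),(228,105),(265,130),(300,163),(215,102)]:print(c,dep(s,*c).round(0))
```

```text
(127, 85) [150.  53. 451.]
(137, 85) [ 95. 147. 349.]
(145, 200) [ 292. -169.  450.]
(155, 152) [230. -33. 388.]
(165, 152) [ 34. 237.   4.]
(185, 300) [ 387. -275.  350.]
(200, 412) [ 429. -399.  149.]
(190, 395) [ 426. -394.  242.]
(187, 245) [ 319. -144.  279.]
(228, 105) [163. 392.  68.]
(265, 130) [263. 393.  -0.]
(300, 163) [418. 234. 104.]
(215, 102) [139. 369.  95.]
```

```bash
python3 -m pendant '[{"hand":-0.1,"x":-3.75,"y":-0.5,"z":3.17,"wy":0.785},{"hand":-0.1,"x":-3.75,"y":-0.5,"z":3.17,"wy":0.785},{"hand":-0.1,"x":-3.75,"y":-0.5,"z":3.17,"wy":0.785},{"hand":-0.1,"x":-3.75,"y":-0.5,"z":3.17,"wy":0.785},{"hand":-0.1,"x":-3.75,"y":-0.5,"z":3.17,"wy":0.785},{"hand":-0.1,"x":-3.75,"y":-0.5,"z":3.17,"wy":0.785},{"hand":-0.1,"x":-3.75,"y":-0.5,"z":3.17,"wy":0.785},{"hand":-0.1,"x":-3.75,"y":-0.5,"z":3.17,"wy":0.785},{"hand":-0.1,"x":-3.75,"y":-0.5,"z":3.17,"wy":0.785}]'
```

```text
invalid input at $[0]: expected keys hand, x, y, z, wx, wy, wz
```

```bash
python3 -m pendant '[{"hand":-0.1,"x":-3.75,"y":-0.5,"z":3.17,"wx":0,"wy":0.785,"wz":0},{"hand":-0.1,"x":-3.75,"y":-0.5,"z":3.17,"wx":0,"wy":0.785,"wz":0},{"hand":-0.1,"x":-3.75,"y":-0.5,"z":3.17,"wx":0,"wy":0.785,"wz":0},{"hand":-0.1,"x":-3.75,"y":-0.5,"z":3.17,"wx":0,"wy":0.785,"wz":0},{"hand":-0.1,"x":-3.75,"y":-0.5,"z":3.17,"wx":0,"wy":0.785,"wz":0},{"hand":-0.1,"x":-3.75,"y":-0.5,"z":3.17,"wx":0,"wy":0.785,"wz":0},{"hand":-0.1,"x":-3.75,"y":-0.5,"z":3.17,"wx":0,"wy":0.785,"wz":0},{"hand":-0.1,"x":-3.75,"y":-0.5,"z":3.17,"wx":0,"wy":0.785,"wz":0}]'
cat >> h.py <<'E'
def wshot(tag):
    from rig import readout,cams
    import cv2
    from scipy.spatial.transform import Rotation as R
    o=readout.get_obs(); s=cams.snapshot("wrist")
    T=np.eye(4);T[:3,:3]=R.from_euler("xyz",o["orientation"],degrees=True).as_matrix();T[:3,3]=o["eef_pos"]
    s["pose"]=T@s["tool_from_camera"]
    np.savez(f"pics/{tag}.npz",**s);cv2.imwrite(f"pics/{tag}.png",s["pixels"][:,:,::-1])
    print(o["clock"],o["eef_pos"].round(1),o["orientation"].round(2),o["wrist_force"].round(2),round(o["opening"],1))
    return s
E
python3 -c "
from h import *
wshot('w1')"
```

```text
clock: 1.15
eef_pos: [400.8, 189.7, 261.2]
orientation: [-90.0, -0.0, -45.0]
wrist_force: [-0.5, 0.6, -0.9]
opening: 38.1
1.15 [400.8 189.7 261.2] [-9.001e+01 -1.000e-02 -4.503e+01] [-0.5   0.64 -0.87] 38.1
```

View pics/w1.png

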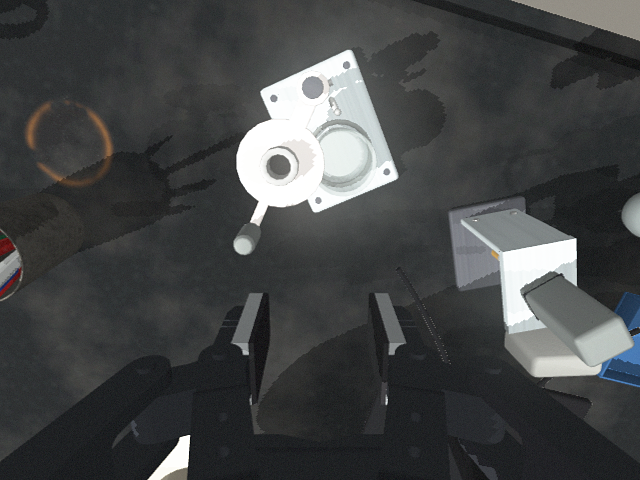

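Run:
```python
import cv2
im=cv2.imread("pics/w1.png"); c=im[40:270,220:410]; cv2.imwrite("pics/w1a.png",cv2.resize(c,None,fx=2.6,fy=2.6,interpolation=cv2.INTER_CUBIC))
c=im[190:390,440:640]; cv2.imwrite("pics/w1b.png",cv2.resize(c,None,fx=3,fy=3,interpolation=cv2.INTER_CUBIC))
```

```text
(no output)
```

View pics/w1a.png

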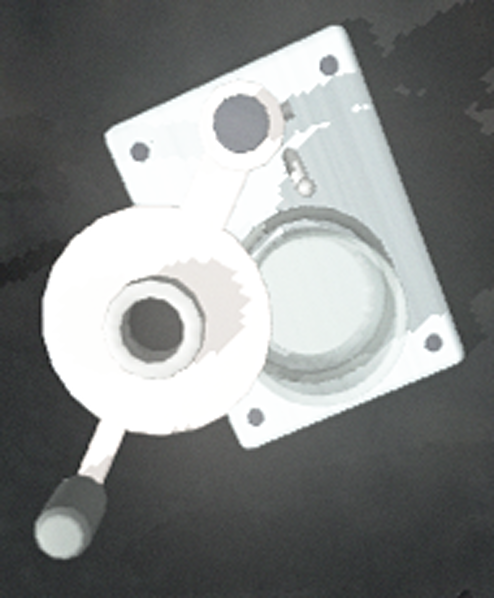

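View pics/w1b.png

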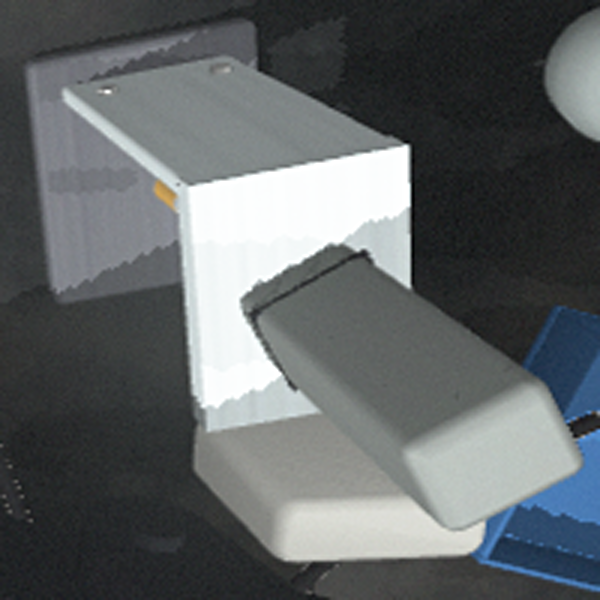

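Run:
```python
from h import *
s=dict(np.load("pics/w1.npz"))
def p(n,u,v,z):
    u=220+u/2.6-.3;v=40+v/2.6-.3
    r=ray(s,u,v,z);print(n,r.round(1),dep(s,u,v).round(1));return r[:2]
k=p("knobtop",62,534,132);b=p("bush",155,325,107);po=p("post",242,124,112)
for c in [(139,152),(329,65),(433,343),(256,417)]: p("screw",*c,12)
P=[p("pl",*c,12) for c in [(107,130),(342,25),(464,360),(240,447)]]
print(np.mean(P,0),np.linalg.norm(P[0]-P[1]),np.linalg.norm(P[1]-P[2]))
d=P[1]-P[2];print(np.degrees(np.arctan2(d[1],d[0])));d=P[0]-P[3];print(np.degrees(np.arctan2(d[1],d[0])))
for a in (k,b):
  d=a-po;print(np.linalg.norm(d),np.degrees(np.arctan2(d[1],d[0])))
def q(n,u,v,z):
    u=440+u/3-.3;v=190+v/3-.3
    r=ray(s,u,v,z);print(n,r.round(1),dep(s,u,v).round(1));return r[:2]
H=[q("h",*c,186) for c in [(402,463),(530,372),(585,455),(450,533)]]
print(np.mean(H,0))
for i in range(4):
  d=H[(i+1)%4]-H[i];print(np.linalg.norm(d),np.degrees(np.arctan2(d[1],d[0])))
S=[q("sh",*c,108) for c in [(188,184),(411,146),(205,432)]]
for i in (1,2):
  d=S[i]-S[0];print(np.linalg.norm(d),np.degrees(np.arctan2(d[1],d[0])))
```

```text
knobtop [352.2 216.6 132. ] [351.7 216.5 130.8]
bush [407.1 236.8 107. ] [389.3 233.8  -2.2]
post [461.7 256.5 112. ] [461.6 256.5 113.2]
screw [431.7 279.7  12. ] [431.8 279.6  12.9]
screw [498.6 252.8  12. ] [498.8 252.8  10.3]
screw [459.6 156.6  12. ] [459.6 156.4  11.2]
screw [393.4 183.3  12. ] [393.2 183.1  11.1]
pl [429.1 292.6  12. ] [428.2 294.2  -1.2]
pl [510.4 258.7  12. ] [512.5 259.2  -2.5]
pl [463.5 143.7  12. ] [4.638e+02 1.406e+02 3.000e-01]
pl [380.8 179.3  12. ] [378.2 177.   -1.5]
[445.95873924 218.56663435] 88.05997033776647 124.23191820030038
67.82610161889822
66.87132469311285
116.53341125181346 -159.98023722735527
58.037166672200314 -160.11495642525153
h [467.9  36.2 186. ] [468.1  31.7 181.4]
h [497.8  35.6 186. ] [499.2  28.7 178.8]
h [495.3  11.4 186. ] [ 529.3 -187.3    2.3]
h [465.3  15.  186. ] [ 471.2 -118.8   60.3]
[481.56099334  24.55590008]
29.939361487426826 -1.0892625475518845
24.405159396241064 -95.8813625021516
30.18627400184191 172.99584810432458
21.315312966817267 83.1891551628887
sh [480.7  69.2 108. ] [481.1  66.9 104.2]
sh [527.2  37.2 108. ] [554.4 -41.2  -2.9]
sh [439.7   7.5 108. ] [434.3 -74.4   6.5]
56.43969059434519 -34.547788611586114
74.10866141380524 -123.65770246763002
```

```bash
python3 -m pendant '[{"hand":-0.1,"x":-0.91,"y":0.8,"z":-0.267,"wx":0,"wy":0,"wz":0},{"hand":-0.1,"x":-0.91,"y":1.6,"z":-0.267,"wx":0,"wy":0,"wz":0},{"hand":-0.1,"x":-0.91,"y":1.6,"z":-0.267,"wx":0,"wy":0,"wz":0},{"hand":-0.1,"x":-0.91,"y":1.6,"z":-0.267,"wx":0,"wy":0,"wz":0}]'
python3 -c "
from h import *
wshot('w2')"
```

```text
clock: 1.7
eef_pos: [351.6, 217.6, 166.5]
orientation: [-89.9, -0.0, -45.0]
wrist_force: [0.3, 1.5, -0.3]
opening: 38.1
1.7 [351.6 217.6 166.5] [-8.994e+01 -2.000e-02 -4.503e+01] [ 0.35  1.52 -0.33] 38.1
```

View pics/w2.png

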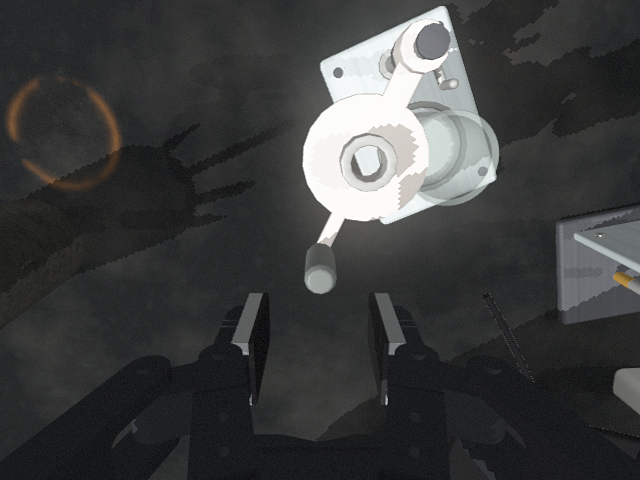

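```bash
python3 -m pendant '[{"hand":-0.1,"x":0,"y":0.5,"z":0,"wx":0,"wy":0,"wz":0},{"hand":-0.1,"x":0,"y":1.03,"z":0,"wx":0,"wy":0,"wz":0},{"hand":-0.1,"x":0,"y":1.03,"z":0,"wx":0,"wy":0,"wz":0},{"hand":-0.1,"x":0,"y":1.03,"z":0,"wx":0,"wy":0,"wz":0}]'
python3 -c "
from h import *
wshot('w3')"
```

```text
clock: 2.25
eef_pos: [351.5, 218.0, 105.1]
orientation: [-89.9, -0.0, -45.0]
wrist_force: [-0.3, 0.4, 1.2]
opening: 38.3
2.25 [351.5 218.  105.1] [-8.985e+01 -4.000e-02 -4.501e+01] [-0.33  0.38  1.25] 38.3
```

View pics/w3.png

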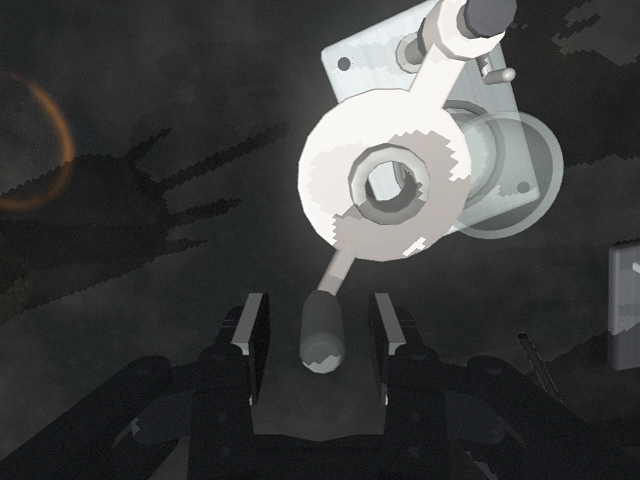

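Run:
```python
import numpy as np
c=np.array([461.5,257.5]);y=np.radians(-45);x=np.array([np.cos(y),np.sin(y)]);z=np.array([-np.sin(y),np.cos(y)])
k0=None
for a in range(200,252,5):
    # tcp behind knob: finger trailing contact at 8+19 behind ; knob = tcp - 11 along tool x
    k=c+118*np.array([np.cos(np.radians(a)),np.sin(np.radians(a))]); 
    if k0 is None:k0=k
    d=k-k0;print(a,(d@x/60).round(3),(d@z/60).round(3))
```

```text
200 0.0 0.0
205 0.159 -0.066
210 0.322 -0.117
215 0.49 -0.154
220 0.66 -0.177
225 0.831 -0.184
230 1.003 -0.177
235 1.173 -0.154
240 1.34 -0.117
245 1.504 -0.066
250 1.662 0.0
```

```bash
python3 -m pendant '[{"hand":-0.1,"x":0.12,"y":0,"z":0,"wx":0,"wy":0,"wz":0},{"hand":-0.1,"x":0.24,"y":0,"z":-0.03,"wx":0,"wy":0,"wz":0},{"hand":-0.1,"x":0.36,"y":0,"z":-0.07,"wx":0,"wy":0,"wz":0},{"hand":-0.1,"x":0.5,"y":0,"z":-0.12,"wx":0,"wy":0,"wz":0},{"hand":-0.1,"x":0.65,"y":0,"z":-0.15,"wx":0,"wy":0,"wz":0},{"hand":-0.1,"x":0.8,"y":0,"z":-0.17,"wx":0,"wy":0,"wz":0},{"hand":-0.1,"x":0.95,"y":0,"z":-0.18,"wx":0,"wy":0,"wz":0},{"hand":-0.1,"x":1.1,"y":0,"z":-0.18,"wx":0,"wy":0,"wz":0},{"hand":-0.1,"x":1.25,"y":0,"z":-0.17,"wx":0,"wy":0,"wz":0},{"hand":-0.1,"x":1.38,"y":0,"z":-0.15,"wx":0,"wy":0,"wz":0},{"hand":-0.1,"x":1.5,"y":0,"z":-0.12,"wx":0,"wy":0,"wz":0},{"hand":-0.1,"x":1.5,"y":0,"z":-0.12,"wx":0,"wy":0,"wz":0}]'
python3 -c "
from h import *
wshot('w4')"
```

```text
clock: 3.8
eef_pos: [409.6, 148.7, 103.7]
orientation: [-89.9, -0.0, -45.0]
wrist_force: [-0.1, -0.1, 0.6]
opening: 38.4
3.8 [409.6 148.7 103.7] [-8.993e+01 -4.000e-02 -4.501e+01] [-0.12 -0.05  0.58] 38.4
```

View pics/w4.png

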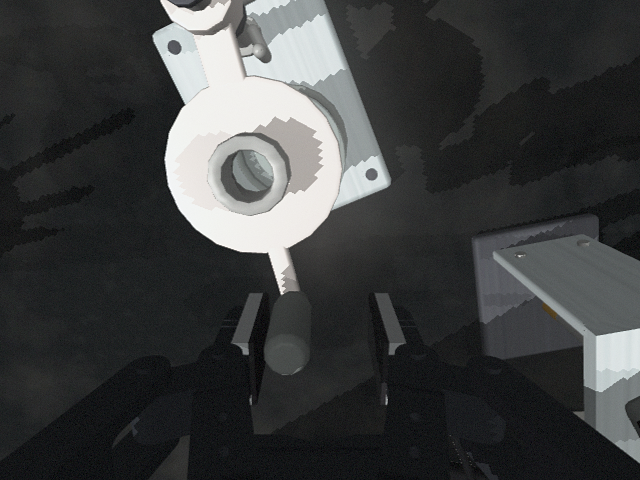

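```bash
python3 -m pendant '[{"hand":-0.1,"x":0.06,"y":0,"z":0.02,"wx":0,"wy":0,"wz":0},{"hand":-0.1,"x":0.12,"y":0,"z":0.04,"wx":0,"wy":0,"wz":0},{"hand":-0.1,"x":0.18,"y":0,"z":0.06,"wx":0,"wy":0,"wz":0},{"hand":-0.1,"x":0.18,"y":0,"z":0.06,"wx":0,"wy":0,"wz":0}]'; python3 -m pendant '[{"hand":-0.1,"x":0.03,"y":0,"z":0.01,"wx":0,"wy":0,"wz":0},{"hand":-0.1,"x":0.06,"y":0,"z":0.02,"wx":0,"wy":0,"wz":0},{"hand":-0.1,"x":0.06,"y":0,"z":0.02,"wx":0,"wy":0,"wz":0}]'
python3 -c "
from h import *
wshot('w5')"
```

```text
clock: 4.35
eef_pos: [419.3, 143.7, 103.6]
orientation: [-90.0, -0.0, -45.0]
wrist_force: [-0.4, 0.1, 0.0]
opening: 38.3
clock: 4.72
eef_pos: [422.4, 142.0, 103.5]
orientation: [-90.0, -0.0, -45.0]
wrist_force: [0.4, -0.2, 0.5]
opening: 38.6
4.725 [422.4 142.  103.5] [-8.999e+01 -1.000e-02 -4.497e+01] [ 0.37 -0.23  0.45] 38.6
```

View pics/w5.png

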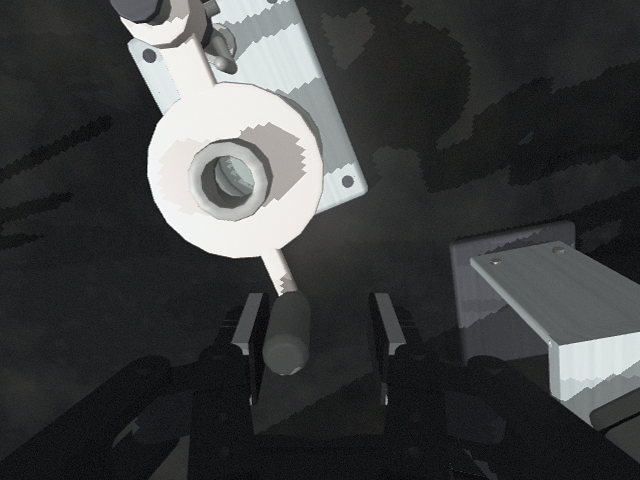

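```bash
for i in 1; do python3 -m pendant '[{"hand":-0.1,"x":0.03,"y":0,"z":0.012,"wx":0,"wy":0,"wz":0},{"hand":-0.1,"x":0.06,"y":0,"z":0.025,"wx":0,"wy":0,"wz":0},{"hand":-0.1,"x":0.06,"y":0,"z":0.025,"wx":0,"wy":0,"wz":0}]';  python3 -m pendant '[{"hand":-0.1,"x":0.02,"y":0,"z":0.01,"wx":0,"wy":0,"wz":0},{"hand":-0.1,"x":0.03,"y":0,"z":0.012,"wx":0,"wy":0,"wz":0}]'; done
python3 -c "
from h import *
wshot('w6')"
```

```text
clock: 5.15
eef_pos: [426.0, 140.4, 103.5]
orientation: [-90.0, -0.0, -45.0]
wrist_force: [0.2, 0.2, 0.2]
opening: 38.3
clock: 5.4
eef_pos: [426.9, 139.9, 103.4]
orientation: [-90.0, 0.1, -45.0]
wrist_force: [-4.5, 4.0, 1.7]
opening: 38.4
5.4 [426.9 139.9 103.4] [-9.005e+01  7.000e-02 -4.500e+01] [-4.55  3.97  1.67] 38.4
```

View pics/w6.png

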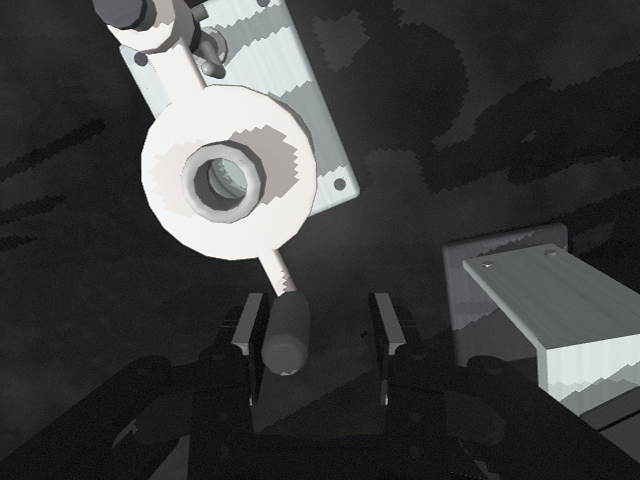

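```bash
python3 -m pendant '[{"hand":-0.1,"x":0.02,"y":0,"z":0.01,"wx":0,"wy":0,"wz":0},{"hand":-0.1,"x":0.04,"y":0,"z":0.016,"wx":0,"wy":0,"wz":0},{"hand":-0.1,"x":0.04,"y":0,"z":0.016,"wx":0,"wy":0,"wz":0},{"hand":-0.1,"x":0.04,"y":0,"z":0.016,"wx":0,"wy":0,"wz":0}]'
```

```text
clock: 5.95
eef_pos: [427.1, 139.6, 103.2]
orientation: [-90.2, 0.3, -45.0]
wrist_force: [-11.9, 11.2, 6.1]
opening: 38.6
```

```bash
python3 -m pendant '[{"hand":-0.1,"x":-0.1,"y":0,"z":-0.03,"wx":0,"wy":0,"wz":0},{"hand":-0.1,"x":-0.19,"y":0,"z":-0.05,"wx":0,"wy":0,"wz":0},{"hand":-0.1,"x":-0.19,"y":-0.1,"z":-0.05,"wx":0,"wy":0,"wz":0},{"hand":-0.1,"x":-0.19,"y":-0.7,"z":-0.05,"wx":0,"wy":0,"wz":0},{"hand":0.5,"x":-0.19,"y":-1.7,"z":-0.05,"wx":0,"wy":0,"wz":0},{"hand":1,"x":-0.19,"y":-2.5,"z":-0.05,"wx":0,"wy":0,"wz":0},{"hand":1,"x":-0.19,"y":-2.5,"z":-0.05,"wx":0,"wy":0,"wz":0},{"hand":1,"x":-0.19,"y":-2.5,"z":-0.05,"wx":0,"wy":0,"wz":0},{"hand":1,"x":-0.19,"y":-2.5,"z":-0.05,"wx":0,"wy":0,"wz":0}]'
python3 -c "
from h import *
wshot('w7')"
```

```text
clock: 7.08
eef_pos: [418.9, 144.3, 252.3]
orientation: [-90.1, 0.1, -45.0]
wrist_force: [-0.5, 0.4, -0.7]
opening: 85.9
7.075 [418.9 144.3 252.3] [-9.013e+01  7.000e-02 -4.498e+01] [-0.46  0.37 -0.67] 85.9
```

View pics/w7.png

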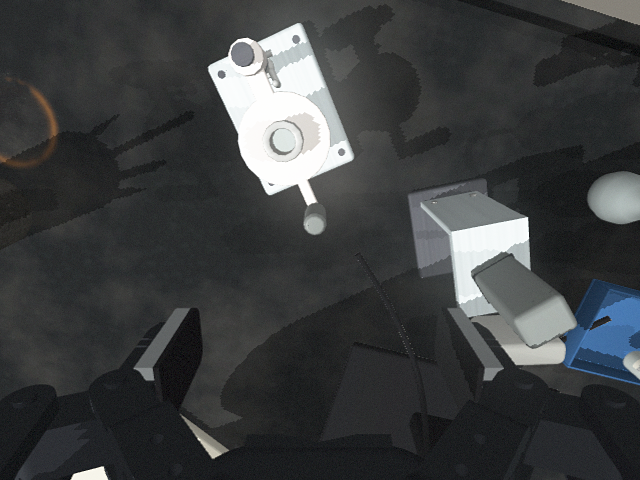

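```bash
python3 -m pendant '[{"hand":1,"x":2.22,"y":-0.3,"z":-0.71,"wx":0,"wy":-0.716,"wz":0},{"hand":1,"x":2.22,"y":-0.3,"z":-0.71,"wx":0,"wy":-0.716,"wz":0},{"hand":1,"x":2.22,"y":-0.3,"z":-0.71,"wx":0,"wy":-0.716,"wz":0},{"hand":1,"x":2.22,"y":-0.3,"z":-0.71,"wx":0,"wy":-0.716,"wz":0},{"hand":1,"x":2.22,"y":-0.3,"z":-0.71,"wx":0,"wy":-0.716,"wz":0},{"hand":1,"x":2.22,"y":-0.3,"z":-0.71,"wx":0,"wy":-0.716,"wz":0},{"hand":1,"x":2.22,"y":-0.3,"z":-0.71,"wx":0,"wy":-0.716,"wz":0}]'
python3 - <<'E'
from h import *
import cv2
s=wshot('w8')
from rig import cams
for n in("scene","side"):
    t=cams.snapshot(n);np.savez(f"pics/{n}8.npz",**t);cv2.imwrite(f"pics/{n}8.png",t["pixels"][:,:,::-1])
E
```

```text
clock: 8.0
eef_pos: [483.6, 20.8, 271.2]
orientation: [-90.0, 0.0, -4.0]
wrist_force: [0.3, -0.0, 1.1]
opening: 85.6
8.0 [483.6  20.8 271.2] [-9.00e+01  4.00e-02 -4.02e+00] [ 0.27 -0.04  1.12] 85.6
```

View pics/w8.png

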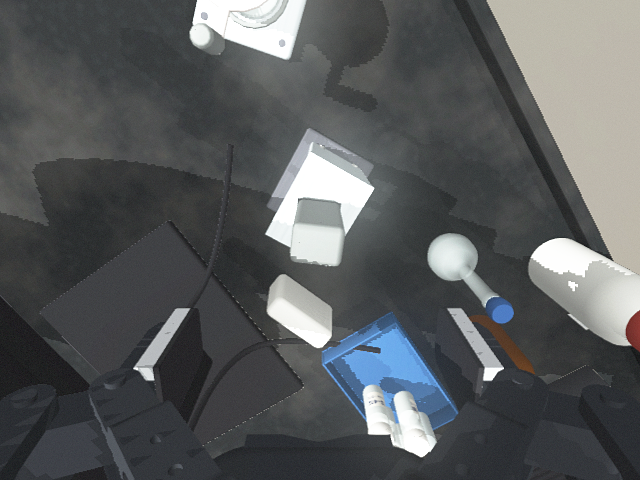

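Run:
```python
import cv2
im=cv2.imread("pics/w8.png"); c=im[120:280,250:390]; cv2.imwrite("pics/w8a.png",cv2.resize(c,None,fx=3.75,fy=3.75,interpolation=cv2.INTER_CUBIC))
im=cv2.imread("pics/w7.png"); c=im[10:250,200:360]; cv2.imwrite("pics/w7a.png",cv2.resize(c,None,fx=2.5,fy=2.5,interpolation=cv2.INTER_CUBIC))
```

```text
(no output)
```

View pics/w8a.png

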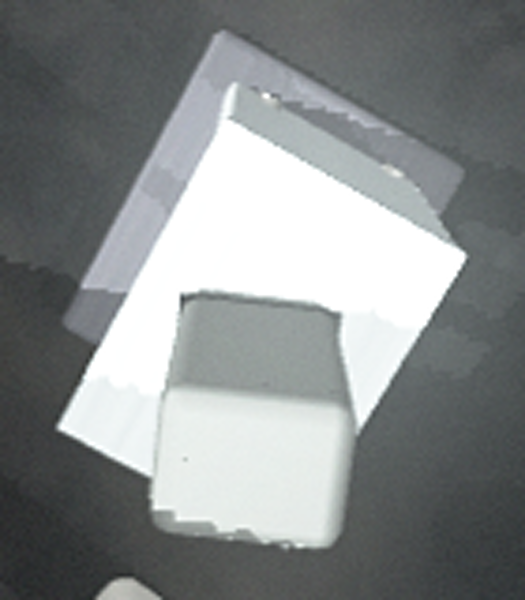

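View pics/w7a.png

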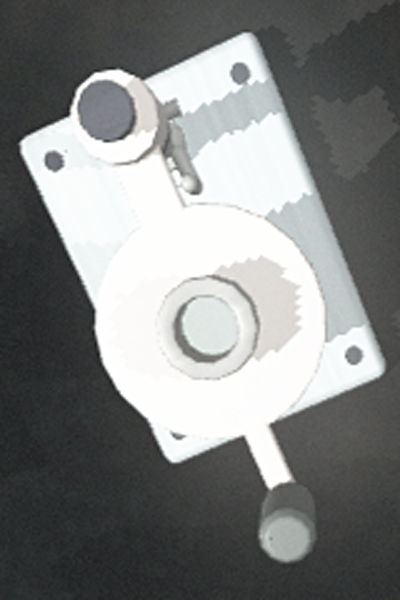

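View pics/scene8.png

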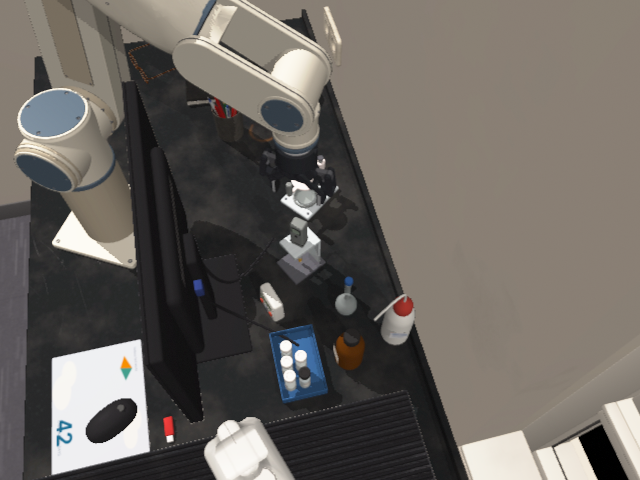

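Run:
```python
from h import *
s=dict(np.load("pics/w8.npz"))
def q(n,u,v,z):
    u=250+u/3.75-.37;v=120+v/3.75-.37
    r=ray(s,u,v,z);print(n,r.round(1),dep(s,u,v).round(1));return r[:2]
H=[q("htop",*c,186) for c in [(162,388),(354,402),(341,550),(150,520)]]
print("c",np.mean(H,0))
for i in range(4):
  d=H[(i+1)%4]-H[i];print(np.linalg.norm(d).round(1),np.degrees(np.arctan2(d[1],d[0])).round(1))
B=[q("hbot",*c,108) for c in [(182,293),(340,314)]]
d=B[1]-B[0];print(np.linalg.norm(d),np.degrees(np.arctan2(d[1],d[0])))
q("topc",250,468,186)
for c in [(228,120),(466,258),(57,430)]:q("shelf",*c,108)
s=dict(np.load("pics/w7.npz"))
def p(n,u,v,z):
    u=200+u/2.5-.3;v=10+v/2.5-.3
    r=ray(s,u,v,z);print(n,r.round(1),dep(s,u,v).round(1));return r[:2]
k=p("knobtop",287,539,132);b=p("bush",207,325,107);po=p("post",106,110,112)
p("bush outer",210,327,107)
p("disc",211,320,93)
for a in (k,b):
  d=a-po;print(np.linalg.norm(d),np.degrees(np.arctan2(d[1],d[0])))
for a in [(53,161),(240,73),(353,355),(179,433)]: p("screw",*a,12)
d=dict(np.load("pics/scene8.npz"))
for c in [(346,303),(348,281),(270,300),(268,290),(350,350)]:print(dep(d,*c).round(0))
```

```text
htop [469.7  35.3 186. ] [462.8  12.8 105.3]
htop [499.3  31.  186. ] [503.    7.  105.8]
htop [495.9   6.4 186. ] [501.7 -69.9  -1.2]
htop [465.8  13.7 186. ] [446.6 -56.9  -2.1]
c [482.6995607   21.58864508]
29.9 -8.4
24.8 -97.8
31.0 166.4
22.0 79.9
hbot [468.9  33.4 108. ] [469.7  35.7 119. ]
hbot [501.   26.7 108. ] [500.6  28.9 117.4]
32.69774569294129 -11.78401426724603
topc [482.4  21.3 186. ] [482.4  21.  185.3]
shelf [481.   67.5 108. ] [481.   67.4 107. ]
shelf [527.1  36.5 108. ] [540.9  14.2  -1.5]
shelf [440.2   6.  108. ] [422.5 -27.5  -1.9]
knobtop [417.7 147.7 132. ] [417.5 147.5 131. ]
bush [440.4 201.8 107. ] [429.3 202.5  12. ]
post [461.7 256.9 112. ] [461.8 256.5 114.2]
bush outer [440.6 200.8 107. ] [429.8 201.2  14. ]
disc [440.6 202.1  93. ] [431.8 202.7  13.4]
117.77518888581157 -111.93925831281015
59.10592026314405 -111.11877233207956
screw [431.9 279.5  12. ] [431.8 279.9  10.4]
screw [498.6 252.6  12. ] [498.7 252.7  11. ]
screw [459.8 156.6  12. ] [459.7 156.3   9. ]
screw [392.7 182.4  12. ] [392.5 182.4  11.2]
[619. -68.  48.]
[617. -63. 145.]
[ 458. -114.   59.]
[447. -95.  63.]
[ 658. -186.   92.]
```

```bash
python3 -m pendant '[{"hand":1,"x":-0.013,"y":0.6,"z":0.005,"wx":0,"wy":0.105,"wz":0},{"hand":1,"x":-0.013,"y":1.2,"z":0.005,"wx":0,"wy":0.105,"wz":0},{"hand":1,"x":-0.013,"y":1.8,"z":0.005,"wx":0,"wy":0.105,"wz":0},{"hand":1,"x":-0.013,"y":2.2,"z":0.005,"wx":0,"wy":0.105,"wz":0},{"hand":1,"x":-0.013,"y":2.37,"z":0.005,"wx":0,"wy":0.105,"wz":0},{"hand":1,"x":-0.013,"y":2.37,"z":0.005,"wx":0,"wy":0.105,"wz":0},{"hand":1,"x":-0.013,"y":2.37,"z":0.005,"wx":0,"wy":0.105,"wz":0}]'
python3 -c "
from h import *
wshot('w9')"
```

```text
clock: 9.02
eef_pos: [483.9, 20.8, 130.3]
orientation: [-90.0, -0.1, -10.0]
wrist_force: [0.7, -0.3, 0.5]
opening: 85.5
9.025 [483.9  20.8 130.3] [-89.98  -0.1   -9.97] [ 0.69 -0.3   0.5 ] 85.5
```

View pics/w9.png

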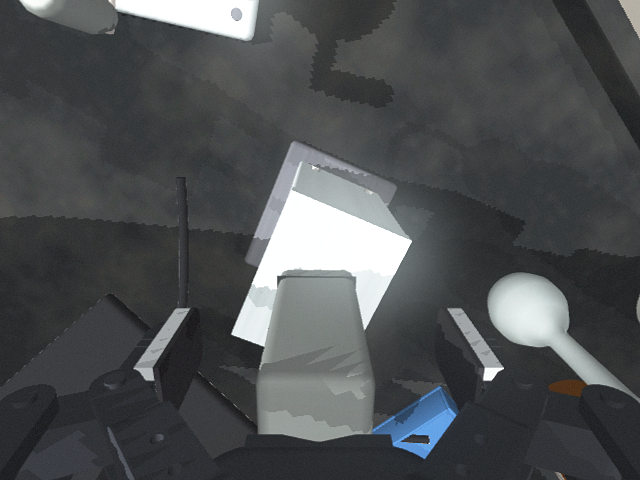

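```bash
python3 -m pendant '[{"hand":0,"x":0,"y":0,"z":0,"wx":0,"wy":0,"wz":0},{"hand":-0.3,"x":0,"y":0,"z":0,"wx":0,"wy":0,"wz":0},{"hand":-1,"x":0,"y":0,"z":0,"wx":0,"wy":0,"wz":0},{"hand":-1,"x":0,"y":0,"z":0,"wx":0,"wy":0,"wz":0},{"hand":-1,"x":0,"y":0,"z":0,"wx":0,"wy":0,"wz":0},{"hand":-1,"x":0,"y":0,"z":0,"wx":0,"wy":0,"wz":0},{"hand":-1,"x":0,"y":0,"z":0,"wx":0,"wy":0,"wz":0},{"hand":-1,"x":0,"y":0,"z":0,"wx":0,"wy":0,"wz":0}]'
python3 -c "
from h import *
wshot('w10')"
```

```text
clock: 10.07
eef_pos: [483.2, 20.7, 129.6]
orientation: [-90.0, -0.0, -10.0]
wrist_force: [-2.2, -1.1, 6.1]
opening: 30.8
10.075 [483.2  20.7 129.6] [-9.00e+01 -1.00e-02 -9.97e+00] [-2.24 -1.13  6.09] 30.8
```

View pics/w10.png

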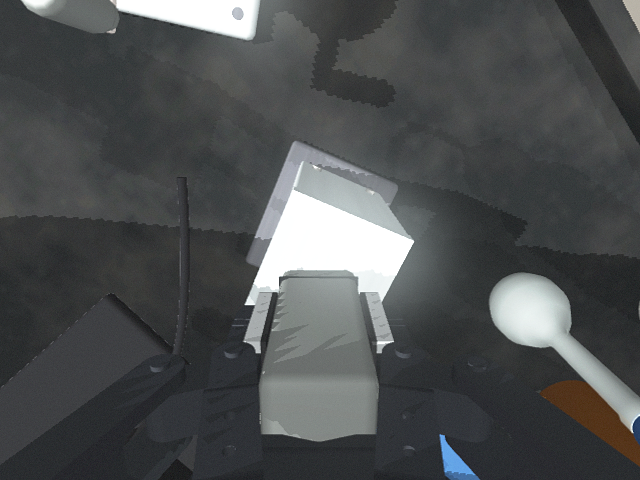

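```bash
python3 -m pendant '[{"hand":-1,"x":0,"y":-0.1,"z":0,"wx":0,"wy":0,"wz":0},{"hand":-1,"x":0,"y":-0.35,"z":0,"wx":0,"wy":0,"wz":0},{"hand":-1,"x":0,"y":-0.65,"z":0,"wx":0,"wy":0,"wz":0},{"hand":-1,"x":0,"y":-0.95,"z":0,"wx":0,"wy":0,"wz":0},{"hand":-1,"x":0,"y":-1.25,"z":0,"wx":0,"wy":0,"wz":0},{"hand":-1,"x":0,"y":-1.55,"z":0,"wx":0,"wy":0,"wz":0},{"hand":-1,"x":0,"y":-1.85,"z":0,"wx":0,"wy":0,"wz":0},{"hand":-1,"x":0,"y":-2.1,"z":0,"wx":0,"wy":0,"wz":0},{"hand":-1,"x":0,"y":-2.2,"z":0,"wx":0,"wy":0,"wz":0},{"hand":-1,"x":0,"y":-2.2,"z":0,"wx":0,"wy":0,"wz":0},{"hand":-1,"x":0,"y":-2.2,"z":0,"wx":0,"wy":0,"wz":0}]'
python3 - <<'E'
from h import *
import cv2
s=wshot('w11')
from rig import cams
for n in("scene","side"):
    t=cams.snapshot(n);np.savez(f"pics/{n}11.npz",**t);cv2.imwrite(f"pics/{n}11.png",t["pixels"][:,:,::-1])
im=cv2.imread("pics/side11.png"); c=im[110:310,235:385]; cv2.imwrite("pics/sd11.png",cv2.resize(c,None,fx=3,fy=3,interpolation=cv2.INTER_CUBIC))
E
```

```text
clock: 11.5
eef_pos: [482.7, 20.7, 260.7]
orientation: [-90.0, 0.1, -10.0]
wrist_force: [0.1, 0.6, -1.1]
opening: 31.3
11.5 [482.7  20.7 260.7] [-9.001e+01  7.000e-02 -9.970e+00] [ 0.07  0.58 -1.1 ] 31.3
```

View pics/w11.png

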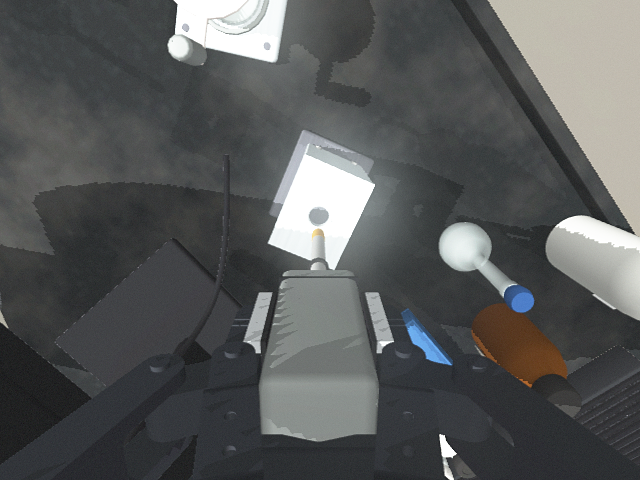

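View pics/sd11.png

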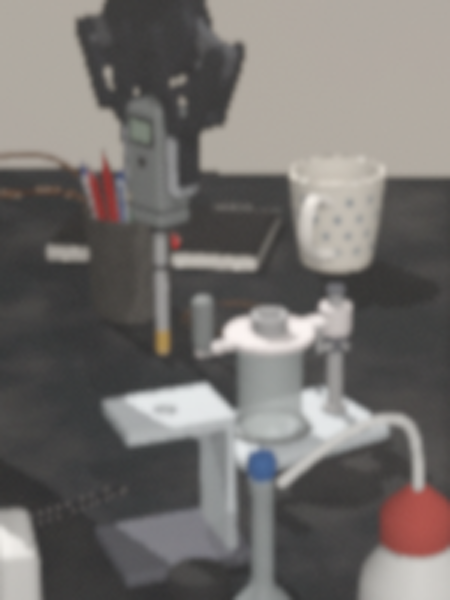

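View pics/scene11.png

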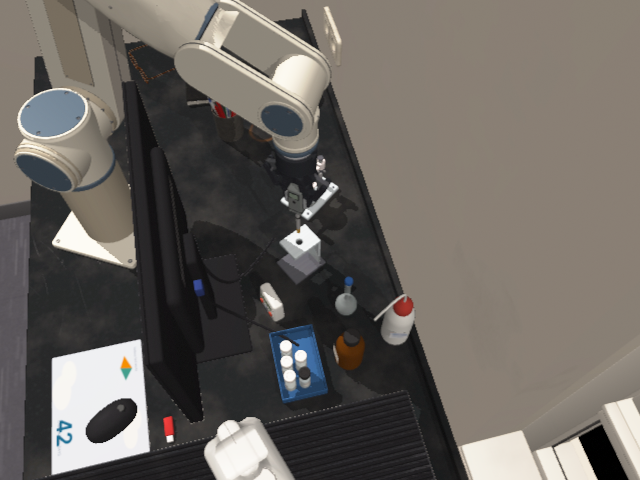

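Run:
```python
import cv2
im=cv2.imread("pics/w11.png"); c=im[195:285,280:360]; cv2.imwrite("pics/w11a.png",cv2.resize(c,None,fx=6.5,fy=6.5,interpolation=cv2.INTER_CUBIC))
```

```text
(no output)
```

View pics/w11a.png

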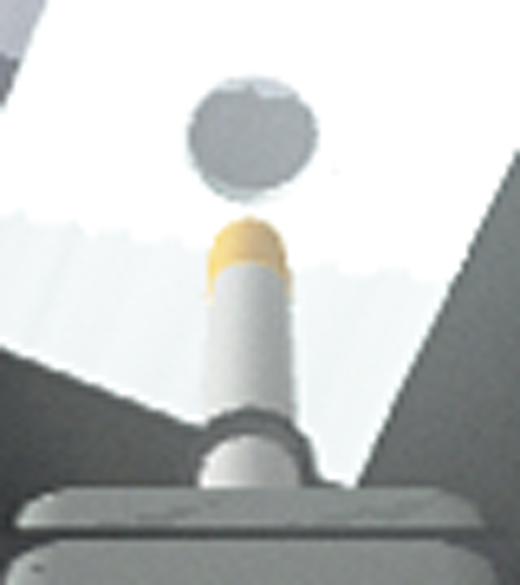

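Run:
```python
from h import *
s=dict(np.load("pics/w11.npz"))
T=s["tool_from_camera"];K=s["mtx"]
def tool(u,v,ty):
    d=T[:3,:3]@np.linalg.solve(K,[u,v,1.]);o=T[:3,3];return o+d*(ty-o[1])/d[1]
f=lambda u,v:(280+u/6.5-.42,195+v/6.5-.42)
print("tip edge(+z)",tool(*f(249,218),111.5).round(2),"world",ray(s,*f(249,218),149))
# widths at the tip
print(tool(*f(209,270),108).round(2),tool(*f(290,270),108).round(2))
# ring bottom edge? ring 60 above tip => tool y 111.5-60=51.5
print("ring +z lower edge",tool(*f(256,408),51.5+1.5).round(2), tool(*f(198,440),51.5).round(2),tool(*f(313,440),51.5).round(2))
print("hole",ray(s,*f(253,138),108))
d=s["depth"]
for v in range(226,270,4): 
  z=d[v,318]; print(v,z,(T[:3,:3]@(np.linalg.solve(K,[318,v,1])*z)+T[:3,3]).round(1) )
```

```text
tip edge(+z) [ -0.38 111.5    2.65] world [482.61988444  23.32057022 149.        ]
[ -4.36 108.    -1.71] [  3.7  108.    -1.71]
ring +z lower edge [ 0.19 53.    4.45] [-4.37 51.5   2.34] [ 4.66 51.5   2.33]
hole [482.56652165  20.70924693 108.        ]
226 309.0862 [ -0.3 155.9  -8.9]
230 257.703 [ -0.3 105.8   3.1]
234 250.72664 [-0.3 98.4  2.7]
238 244.63042 [-0.3 91.8  2.3]
242 235.88536 [-0.3 82.8  2.7]
246 228.14975 [-0.3 74.8  3. ]
250 222.09006 [-0.3 68.4  2.9]
254 215.9174 [-0.3 62.   3. ]
258 207.1121 [-0.3 53.1  4.1]
262 206.3354 [-0.3 51.7  2.4]
266 200.1483 [-0.3 45.4  2.8]
```

```bash
python3 -m pendant '[{"hand":-1,"x":-0.12,"y":-0.1,"z":0.28,"wx":0,"wy":0,"wz":0},{"hand":-1,"x":-0.32,"y":-0.1,"z":0.75,"wx":0,"wy":0,"wz":0},{"hand":-1,"x":-0.55,"y":-0.1,"z":1.3,"wx":0,"wy":0,"wz":0},{"hand":-1,"x":-0.8,"y":-0.1,"z":1.87,"wx":0,"wy":0,"wz":0},{"hand":-1,"x":-1.03,"y":-0.1,"z":2.41,"wx":0,"wy":0,"wz":0},{"hand":-1,"x":-1.16,"y":-0.1,"z":2.72,"wx":0,"wy":0,"wz":0},{"hand":-1,"x":-1.22,"y":-0.1,"z":2.86,"wx":0,"wy":0,"wz":0},{"hand":-1,"x":-1.22,"y":-0.1,"z":2.86,"wx":0,"wy":0,"wz":0},{"hand":-1,"x":-1.22,"y":-0.1,"z":2.86,"wx":0,"wy":0,"wz":0},{"hand":-1,"x":-1.22,"y":-0.1,"z":2.86,"wx":0,"wy":0,"wz":0}]'
python3 - <<'E'
from h import *
import cv2
s=wshot('w12')
im=cv2.imread("pics/w12.png"); c=im[150:290,250:390]; cv2.imwrite("pics/w12a.png",cv2.resize(c,None,fx=4.2,fy=4.2,interpolation=cv2.INTER_CUBIC))
E
```

```text
clock: 12.9
eef_pos: [440.9, 201.8, 267.3]
orientation: [-90.0, 0.0, -10.0]
wrist_force: [0.2, -1.1, -1.6]
opening: 31.6
12.9 [440.9 201.8 267.3] [-90.01   0.   -10.03] [ 0.16 -1.12 -1.6 ] 31.6
```

View pics/w12.png

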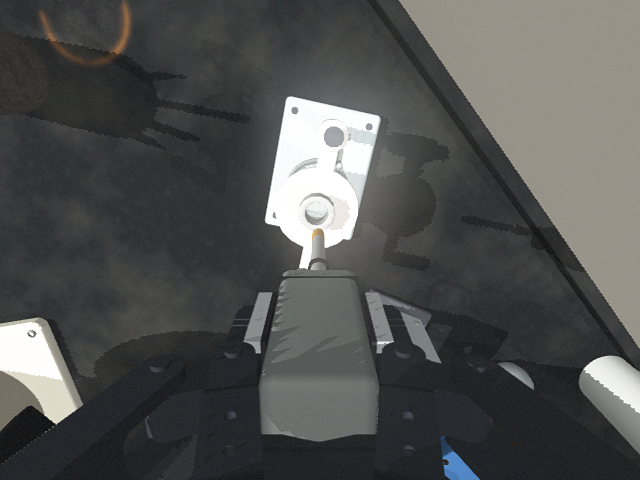

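View pics/w12a.png

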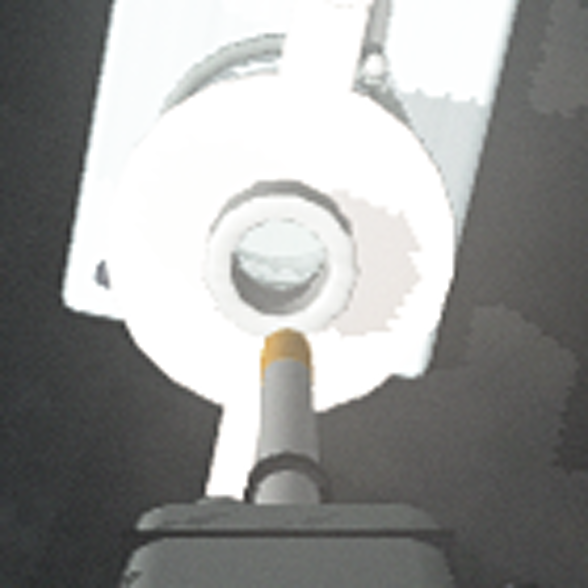

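Run:
```python
from h import *
s=dict(np.load("pics/w12.npz"))
T=s["tool_from_camera"];K=s["mtx"]
def tool(u,v,ty):
    d=T[:3,:3]@np.linalg.solve(K,[u,v,1.]);o=T[:3,3];return o+d*(ty-o[1])/d[1]
f=lambda u,v:(250+u/4.2-.38,150+v/4.2-.38)
for u,v in [(231,267),(329,267),(280,218),(280,315)]: print("bore",tool(*f(u,v),160.3).round(2))
for u,v in [(205,264),(354,264),(280,193),(280,335)]: print("outer",tool(*f(u,v),160.3).round(2))
print("tip",tool(*f(262,365),108).round(2),tool(*f(312,365),108).round(2),tool(*f(286,328),111.5))
d=s["depth"]
for v in range(228,270,3): 
  z=d[v,318]; print(v,z,(T[:3,:3]@(np.linalg.solve(K,[318,v,1])*z)+T[:3,3]).round(1) )
```

```text
bore [-1.060e+01  1.603e+02  9.000e-02]
bore [7.340e+00 1.603e+02 8.000e-02]
bore [ -1.61 160.3    9.25]
bore [ -1.64 160.3   -9.06]
outer [-15.35 160.3    0.66]
outer [ 11.92 160.3    0.64]
outer [ -1.6  160.3   13.87]
outer [ -1.65 160.3  -12.92]
tip [ -4.19 108.    -1.98] [  3.51 108.    -1.99] [ -0.49258283 111.5          2.91993056]
228 262.3948 [ -0.3 110.7   3. ]
231 256.5329 [ -0.3 104.5   2.8]
234 249.93285 [-0.3 97.6  3. ]
237 246.12073 [-0.3 93.4  2.4]
240 239.92897 [-0.3 87.   2.6]
243 233.89032 [-0.3 80.7  2.8]
246 228.73584 [-0.3 75.4  2.9]
249 224.43057 [-0.3 70.8  2.7]
252 219.43994 [-0.3 65.6  2.8]
255 216.36673 [-0.3 62.2  2.3]
258 207.70305 [-0.3 53.6  3.9]
261 207.11769 [-0.3 52.6  2.6]
264 202.21945 [-0.3 47.6  2.9]
267 200.35527 [-0.3 45.4  2.2]
```

```bash
python3 -m pendant '[{"hand":-1,"x":-0.021,"y":0,"z":0.026,"wx":0,"wy":0,"wz":0},{"hand":-1,"x":-0.021,"y":0.15,"z":0.026,"wx":0,"wy":0,"wz":0},{"hand":-1,"x":-0.021,"y":0.35,"z":0.026,"wx":0,"wy":0,"wz":0},{"hand":-1,"x":-0.021,"y":0.53,"z":0.026,"wx":0,"wy":0,"wz":0},{"hand":-1,"x":-0.021,"y":0.63,"z":0.026,"wx":0,"wy":0,"wz":0},{"hand":-1,"x":-0.021,"y":0.63,"z":0.026,"wx":0,"wy":0,"wz":0},{"hand":-1,"x":-0.021,"y":0.63,"z":0.026,"wx":0,"wy":0,"wz":0},{"hand":-1,"x":-0.021,"y":0.63,"z":0.026,"wx":0,"wy":0,"wz":0}]'
python3 - <<'E'
from h import *
import cv2
s=wshot('w13')
im=cv2.imread("pics/w13.png"); c=im[170:290,260:380]; cv2.imwrite("pics/w13a.png",cv2.resize(c,None,fx=5,fy=5,interpolation=cv2.INTER_CUBIC))
from rig import cams
for n in("scene","side"):
    t=cams.snapshot(n);np.savez(f"pics/{n}13.npz",**t);cv2.imwrite(f"pics/{n}13.png",t["pixels"][:,:,::-1])
im=cv2.imread("pics/side13.png"); c=im[140:260,270:390]; cv2.imwrite("pics/sd13.png",cv2.resize(c,None,fx=5,fy=5,interpolation=cv2.INTER_CUBIC))
E
```

```text
clock: 13.95
eef_pos: [440.0, 204.3, 229.9]
orientation: [-90.0, -0.0, -10.0]
wrist_force: [0.0, -0.7, -2.1]
opening: 31.0
13.95 [440.  204.3 229.9] [-8.998e+01 -4.000e-02 -9.970e+00] [ 0.05 -0.71 -2.15] 31.0
```

View pics/w13a.png

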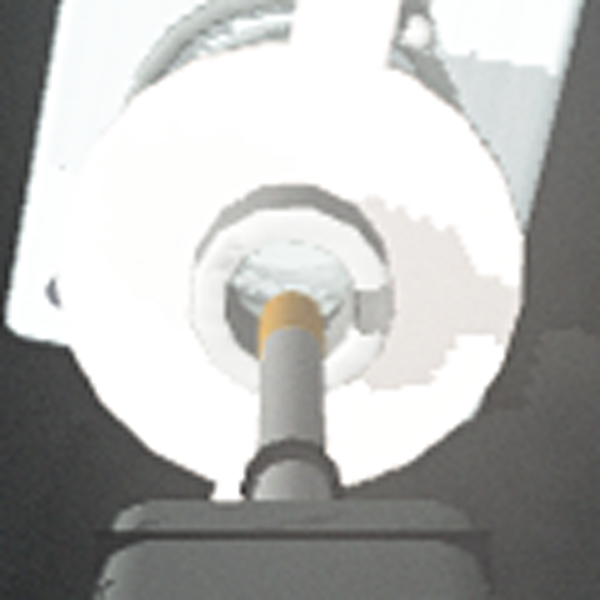

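View pics/sd13.png

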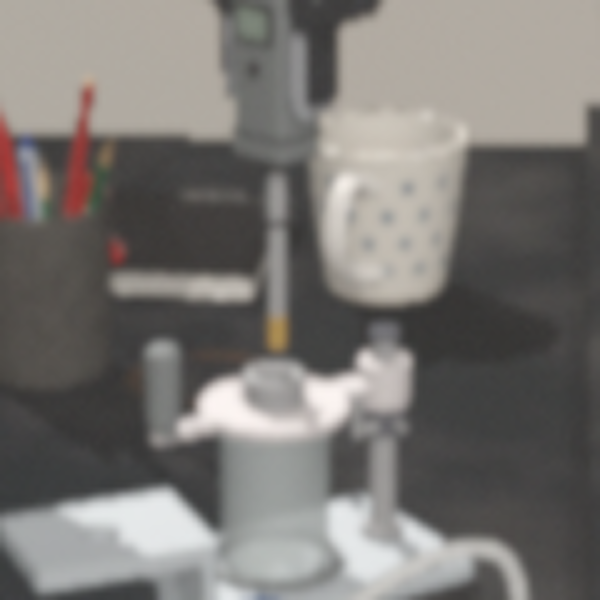

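```bash
python3 - <<'E'
from h import *
s=dict(np.load("pics/w13.npz"))
T=s["tool_from_camera"];K=s["mtx"]
def tool(u,v,ty):
    d=T[:3,:3]@np.linalg.solve(K,[u,v,1.]);o=T[:3,3];return o+d*(ty-o[1])/d[1]
f=lambda u,v:(260+u/5-.4,170+v/5-.4)
for u,v in [(225,300),(357,300),(291,238)]: print("bore",tool(*f(u,v),122.9).round(2))
for u,v in [(191,300),(394,300),(291,206),(270,394)]: print("outer",tool(*f(u,v),122.9).round(2))
print("tip",tool(*f(259,340),108).round(2),tool(*f(327,340),108).round(2),tool(*f(293,291),111.5))
print("stem top",tool(*f(257,485),45).round(2),tool(*f(331,485),45).round(2))
d=s["depth"];P=[]
for u in (317,318,319):
 for v in range(230,268,1): 
  z=d[v,u];P.append(T[:3,:3]@(np.linalg.solve(K,[u,v,1])*z)+T[:3,3])
P=np.array(P);P=P[(abs(P[:,2]-2.8)<.9)&(P[:,1]>58)];print(len(P),np.polyfit(P[:,1]-110,P[:,2],1))
E
python3 - <<'E'
import cv2
im=cv2.imread("pics/w13.png"); c=im[205:255,290:345]; cv2.imwrite("pics/w13b.png",cv2.resize(c,None,fx=11,fy=11,interpolation=cv2.INTER_CUBIC))
E
```

```text
bore [ -9.45 122.9   -1.8 ]
bore [  8.56 122.9   -1.81]
bore [ -0.44 122.9    6.94]
outer [-14.09 122.9   -1.8 ]
outer [ 13.6  122.9   -1.82]
outer [ -0.44 122.9   11.39]
outer [ -3.37 122.9  -15.4 ]
tip [ -4.58 108.    -2.71] [  4.22 108.    -2.72] [ -0.1769935  111.5          2.86118471]
stem top [-3.77 45.    2.59] [ 3.55 45.    2.59]
82 [0.00302506 2.75760426]
```

View pics/w13b.png

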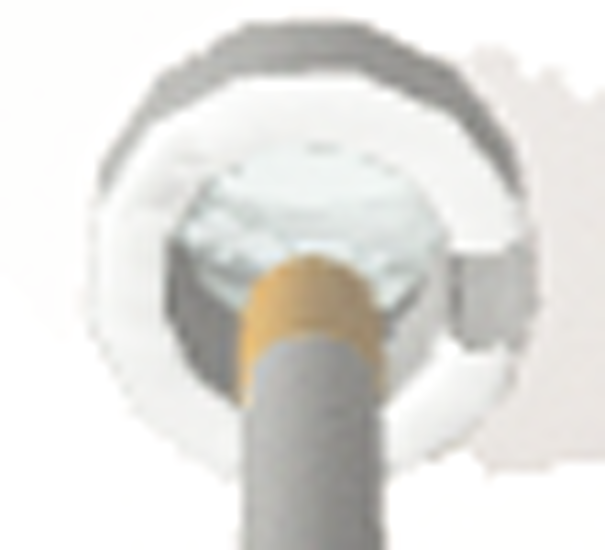

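```bash
python3 -m pendant '[{"hand":-1,"x":-0.003,"y":0,"z":-0.013,"wx":0,"wy":0,"wz":0},{"hand":-1,"x":-0.003,"y":0.08,"z":-0.013,"wx":0,"wy":0,"wz":0},{"hand":-1,"x":-0.003,"y":0.16,"z":-0.013,"wx":0,"wy":0,"wz":0},{"hand":-1,"x":-0.003,"y":0.25,"z":-0.013,"wx":0,"wy":0,"wz":0},{"hand":-1,"x":-0.003,"y":0.34,"z":-0.013,"wx":0,"wy":0,"wz":0},{"hand":-1,"x":-0.003,"y":0.4,"z":-0.013,"wx":0,"wy":0,"wz":0},{"hand":-1,"x":-0.003,"y":0.4,"z":-0.013,"wx":0,"wy":0,"wz":0},{"hand":-1,"x":-0.003,"y":0.4,"z":-0.013,"wx":0,"wy":0,"wz":0}]'
python3 - <<'E'
from h import *
import cv2
s=wshot('w14')
im=cv2.imread("pics/w14.png"); c=im[190:280,270:370]; cv2.imwrite("pics/w14a.png",cv2.resize(c,None,fx=6,fy=6,interpolation=cv2.INTER_CUBIC))
E
```

```text
clock: 15.1
eef_pos: [439.6, 203.5, 205.6]
orientation: [-90.0, -0.0, -10.0]
wrist_force: [-0.4, 0.2, -1.9]
opening: 31.5
15.1 [439.6 203.5 205.6] [-8.999e+01 -1.000e-02 -9.970e+00] [-0.43  0.22 -1.87] 31.5
```

View pics/w14a.png

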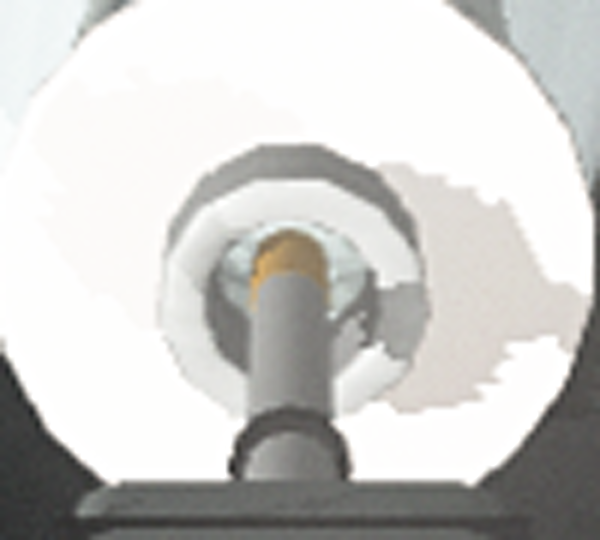

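Run:
```python
from h import *
s=dict(np.load("pics/w14.npz"))
T=s["tool_from_camera"];K=s["mtx"]
def tool(u,v,ty):
    d=T[:3,:3]@np.linalg.solve(K,[u,v,1.]);o=T[:3,3];return o+d*(ty-o[1])/d[1]
f=lambda u,v:(270+u/6-.42,190+v/6-.42)
for u,v in [(203,295),(376,295),(290,218)]: print("bore",tool(*f(u,v),98.6).round(2))
for u,v in [(159,295),(421,285),(290,180),(265,415)]: print("outer",tool(*f(u,v),98.6).round(2))
print("stem at mouth",tool(*f(249,320),98.6).round(2),tool(*f(332,320),98.6).round(2),"tip",tool(*f(290,230),111.5))
d=s["depth"];P=[]
for u in (317,318,319):
 for v in range(228,268,1): 
  z=d[v,u];P.append(T[:3,:3]@(np.linalg.solve(K,[u,v,1])*z)+T[:3,3])
P=np.array(P);P=P[(abs(P[:,2]-2.8)<.9)&(P[:,1]>58)];print(len(P),np.polyfit(P[:,1]-98,P[:,2],1))
```

```text
bore [-9.41 98.6  -0.42]
bore [ 8.58 98.6  -0.43]
bore [-0.36 98.6   7.91]
outer [-13.98  98.6   -0.42]
outer [13.24 98.6   0.66]
outer [-0.35 98.6  11.96]
outer [ -3.01  98.6  -13.75]
stem at mouth [-4.64 98.6  -3.17] [ 4.01 98.6  -3.17] tip [ -0.36302332 111.5          2.78489203]
89 [0.00465087 2.73332766]
```

```bash
python3 -m pendant '[{"hand":-1,"x":0,"y":0.06,"z":0.003,"wx":0,"wy":0,"wz":0},{"hand":-1,"x":0,"y":0.13,"z":0.003,"wx":0,"wy":0,"wz":0},{"hand":-1,"x":0,"y":0.2,"z":0.003,"wx":0,"wy":0,"wz":0},{"hand":-1,"x":0,"y":0.28,"z":0.003,"wx":0,"wy":0,"wz":0},{"hand":-1,"x":0,"y":0.36,"z":0.003,"wx":0,"wy":0,"wz":0},{"hand":-1,"x":0,"y":0.42,"z":0.003,"wx":0,"wy":0,"wz":0},{"hand":-1,"x":0,"y":0.42,"z":0.003,"wx":0,"wy":0,"wz":0},{"hand":-1,"x":0,"y":0.42,"z":0.003,"wx":0,"wy":0,"wz":0}]'
python3 - <<'E'
from h import *
import cv2
s=wshot('w15')
im=cv2.imread("pics/w15.png"); c=im[190:290,265:375]; cv2.imwrite("pics/w15a.png",cv2.resize(c,None,fx=6,fy=6,interpolation=cv2.INTER_CUBIC))
E
```

```text
clock: 16.15
eef_pos: [439.6, 203.7, 180.4]
orientation: [-90.0, -0.0, -10.0]
wrist_force: [-0.4, -0.6, -1.8]
opening: 31.6
16.15 [439.6 203.7 180.4] [-8.999e+01 -1.000e-02 -9.970e+00] [-0.37 -0.59 -1.76] 31.6
```

View pics/w15a.png

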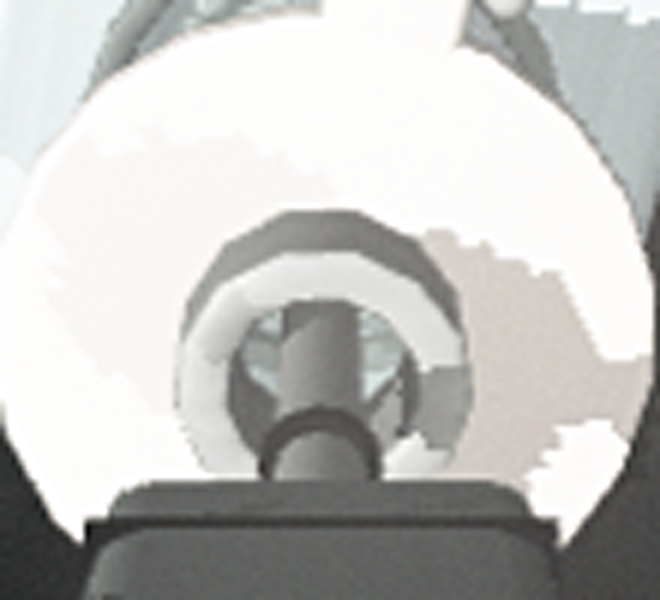

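Run:
```python
from h import *
s=dict(np.load("pics/w15.npz"))
T=s["tool_from_camera"];K=s["mtx"]
def tool(u,v,ty):
    d=T[:3,:3]@np.linalg.solve(K,[u,v,1.]);o=T[:3,3];return o+d*(ty-o[1])/d[1]
f=lambda u,v:(265+u/6-.42,190+v/6-.42)
for u,v in [(227,380),(415,380),(321,297)]: print("bore",tool(*f(u,v),73.4).round(2))
for u,v in [(176,380),(470,380),(321,252)]: print("outer",tool(*f(u,v),73.4).round(2))
d=s["depth"];P=[]
for u in (317,318,319):
 for v in range(242,260,1): 
  z=d[v,u];P.append(T[:3,:3]@(np.linalg.solve(K,[u,v,1])*z)+T[:3,3])
P=np.array(P);P=P[(abs(P[:,2]-2.8)<.9)&(P[:,1]>55)];print(len(P),np.polyfit(P[:,1]-70,P[:,2],1))
```

```text
bore [-9.1  73.4  -0.59]
bore [ 8.58 73.4  -0.61]
bore [-0.26 73.4   7.61]
outer [-13.9   73.4   -0.59]
outer [13.75 73.4  -0.61]
outer [-0.26 73.4  11.99]
48 [-0.00650669  2.62598013]
```

```bash
python3 -m pendant '[{"hand":-1,"x":0,"y":0.06,"z":0,"wx":0,"wy":0,"wz":0},{"hand":-1,"x":0,"y":0.13,"z":0,"wx":0,"wy":0,"wz":0},{"hand":-1,"x":0,"y":0.2,"z":0,"wx":0,"wy":0,"wz":0},{"hand":-1,"x":0,"y":0.27,"z":0,"wx":0,"wy":0,"wz":0},{"hand":-1,"x":0,"y":0.33,"z":0,"wx":0,"wy":0,"wz":0},{"hand":-1,"x":0,"y":0.365,"z":0,"wx":0,"wy":0,"wz":0},{"hand":-1,"x":0,"y":0.365,"z":0,"wx":0,"wy":0,"wz":0},{"hand":-1,"x":0,"y":0.365,"z":0,"wx":0,"wy":0,"wz":0}]'
python3 - <<'E'
from h import *
import cv2
s=wshot('w16')
im=cv2.imread("pics/w16.png"); c=im[190:290,265:375]; cv2.imwrite("pics/w16a.png",cv2.resize(c,None,fx=6,fy=6,interpolation=cv2.INTER_CUBIC))
from rig import cams
for n in("scene","side"):
    t=cams.snapshot(n);np.savez(f"pics/{n}16.npz",**t);cv2.imwrite(f"pics/{n}16.png",t["pixels"][:,:,::-1])
im=cv2.imread("pics/side16.png"); c=im[170:240,290:370]; cv2.imwrite("pics/sd16.png",cv2.resize(c,None,fx=8,fy=8,interpolation=cv2.INTER_CUBIC))
E
```

```text
clock: 17.2
eef_pos: [439.6, 203.7, 158.5]
orientation: [-90.0, -0.0, -10.0]
wrist_force: [0.7, -0.4, -1.6]
opening: 31.7
17.2 [439.6 203.7 158.5] [-8.999e+01 -1.000e-02 -9.970e+00] [ 0.68 -0.38 -1.6 ] 31.7
```

View pics/w16a.png

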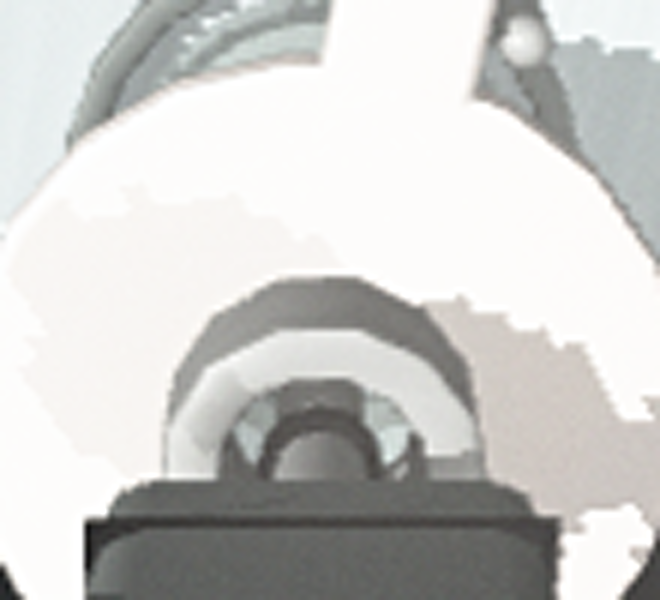

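View pics/sd16.png

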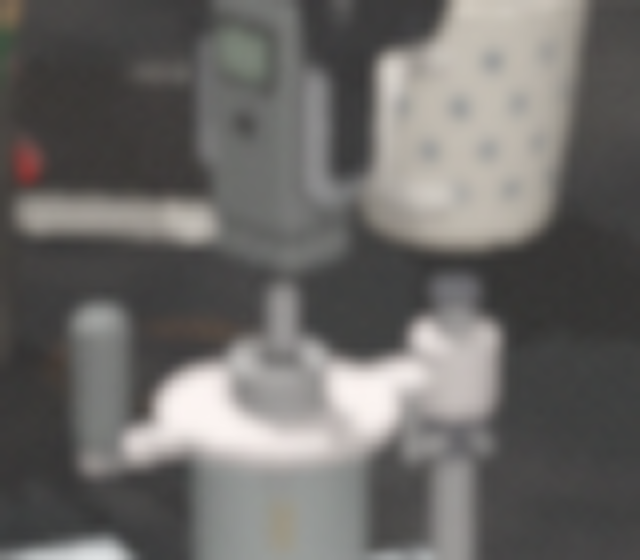

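```bash
python3 - <<'E'
from h import *
s=dict(np.load("pics/w16.npz"))
T=s["tool_from_camera"];K=s["mtx"]
def tool(u,v,ty):
    d=T[:3,:3]@np.linalg.solve(K,[u,v,1.]);o=T[:3,3];return o+d*(ty-o[1])/d[1]
f=lambda u,v:(265+u/6-.42,190+v/6-.42)
for u,v in [(221,465),(424,465),(321,377)]: print("bore",tool(*f(u,v),51.5).round(2))
print("ring",tool(*f(260,465),51.5).round(2),tool(*f(384,465),51.5).round(2),tool(*f(321,408),53).round(2))
d=s["depth"]
for v in range(246,270): 
  z=d[v,318]; print(v,(T[:3,:3]@(np.linalg.solve(K,[318,v,1])*z)+T[:3,3]).round(1))
t=dict(np.load("pics/side16.npz"))
# mouth centre expected & ring projected in side view
for z in (107,137):
  for p in [(439,202.6,z)]:
    c=np.linalg.inv(t["pose"])@[*p,1]; q=t["mtx"]@c[:3]; q=q/q[2]; print(z,(q[:2]-[290,170]+.44)*8)
E
python3 -m pendant '[{"hand":-1,"x":0,"y":0,"z":0,"wx":0,"wy":0,"wz":0},{"hand":-1,"x":0,"y":0,"z":0,"wx":0,"wy":0,"wz":0},{"hand":-1,"x":0,"y":0,"z":0,"wx":0,"wy":0,"wz":0},{"hand":-1,"x":0,"y":0,"z":0,"wx":0,"wy":0,"wz":0},{"hand":-1,"x":0,"y":0,"z":0,"wx":0,"wy":0,"wz":0},{"hand":-1,"x":0,"y":0,"z":0,"wx":0,"wy":0,"wz":0},{"hand":-1,"x":0,"y":0,"z":0,"wx":0,"wy":0,"wz":0},{"hand":-1,"x":0,"y":0,"z":0,"wx":0,"wy":0,"wz":0},{"hand":-1,"x":0,"y":0,"z":0,"wx":0,"wy":0,"wz":0},{"hand":-1,"x":0,"y":0,"z":0,"wx":0,"wy":0,"wz":0},{"hand":-1,"x":0,"y":0,"z":0,"wx":0,"wy":0,"wz":0},{"hand":-1,"x":0,"y":0,"z":0,"wx":0,"wy":0,"wz":0}]'
```

```text
bore [-8.81 51.5  -0.3 ]
bore [ 8.53 51.5  -0.31]
bore [-0.26 51.5   7.69]
ring [-5.48 51.5  -0.3 ] [ 5.11 51.5  -0.31] [-0.26 53.    4.32]
246 [-0.3 53.3 10.5]
247 [-0.3 53.2 10. ]
248 [-0.3 54.1  9.1]
249 [-0.3 53.   9. ]
250 [-0.3 52.8  8.5]
251 [-0.3 53.1  7.9]
252 [-0.3 53.6  7.2]
253 [-0.3 64.7  2.5]
254 [-0.3 62.3  2.8]
255 [-0.3 61.4  2.6]
256 [-0.3 59.8  2.6]
257 [-0.3 58.   2.7]
258 [-0.3 52.   4.5]
259 [-0.3 53.1  3.5]
260 [-0.3 52.1  3.3]
261 [-0.3 53.2  2.4]
262 [-0.3 52.3  2.2]
263 [-0.3 49.9  2.6]
264 [-0.3 49.1  2.3]
265 [-0.3 47.4  2.5]
266 [-0.3 45.2  2.8]
267 [-0.3 44.1  2.7]
268 [-0.3 43.5  2.5]
269 [-0.3 42.9  2.2]
107 [280.50667943 351.9068959 ]
137 [280.11553656 251.87339217]
clock: 18.85
eef_pos: [439.5, 203.6, 158.4]
orientation: [-90.0, 0.0, -10.0]
wrist_force: [-0.2, 0.1, -1.0]
opening: 31.6
```

```bash
python3 -m pendant '[{"hand":-1,"x":0,"y":0.01,"z":0,"wx":0,"wy":0,"wz":0},{"hand":-1,"x":0,"y":0.01,"z":0,"wx":0,"wy":0,"wz":0},{"hand":-1,"x":0,"y":0.01,"z":0,"wx":0,"wy":0,"wz":0},{"hand":-1,"x":0,"y":0.01,"z":0,"wx":0,"wy":0,"wz":0},{"hand":-1,"x":0,"y":0.01,"z":0,"wx":0,"wy":0,"wz":0},{"hand":-1,"x":0,"y":0.01,"z":0,"wx":0,"wy":0,"wz":0},{"hand":-1,"x":0,"y":0.01,"z":0,"wx":0,"wy":0,"wz":0},{"hand":-1,"x":0,"y":0.01,"z":0,"wx":0,"wy":0,"wz":0},{"hand":-1,"x":0,"y":0.01,"z":0,"wx":0,"wy":0,"wz":0},{"hand":-1,"x":0,"y":0.01,"z":0,"wx":0,"wy":0,"wz":0},{"hand":-1,"x":0,"y":0.01,"z":0,"wx":0,"wy":0,"wz":0},{"hand":-1,"x":0,"y":0.01,"z":0,"wx":0,"wy":0,"wz":0}]'
python3 -m pendant '[{"hand":-1,"x":0,"y":0,"z":0,"wx":0,"wy":0,"wz":0},{"hand":-1,"x":0,"y":0,"z":0,"wx":0,"wy":0,"wz":0},{"hand":-1,"x":0,"y":0,"z":0,"wx":0,"wy":0,"wz":0},{"hand":-1,"x":0,"y":0,"z":0,"wx":0,"wy":0,"wz":0},{"hand":-1,"x":0,"y":0,"z":0,"wx":0,"wy":0,"wz":0},{"hand":-1,"x":0,"y":0,"z":0,"wx":0,"wy":0,"wz":0},{"hand":-1,"x":0,"y":0,"z":0,"wx":0,"wy":0,"wz":0},{"hand":-1,"x":0,"y":0,"z":0,"wx":0,"wy":0,"wz":0}]'
python3 - <<'E'
from h import *
import cv2
s=wshot('w17')
im=cv2.imread("pics/w17.png"); c=im[150:290,240:400]; cv2.imwrite("pics/w17a.png",cv2.resize(c,None,fx=4,fy=4,interpolation=cv2.INTER_CUBIC))
E
```

```text
clock: 20.35
eef_pos: [439.5, 203.6, 157.8]
orientation: [-90.0, -0.0, -10.0]
wrist_force: [-0.1, -0.4, -1.2]
opening: 31.6
clock: 21.35
eef_pos: [439.5, 203.6, 157.8]
orientation: [-90.0, 0.0, -10.0]
wrist_force: [0.0, 1.0, -1.0]
opening: 31.4
21.35 [439.5 203.6 157.8] [-90.     0.    -9.97] [ 0.04  0.98 -0.96] 31.4
```

View pics/w17a.png

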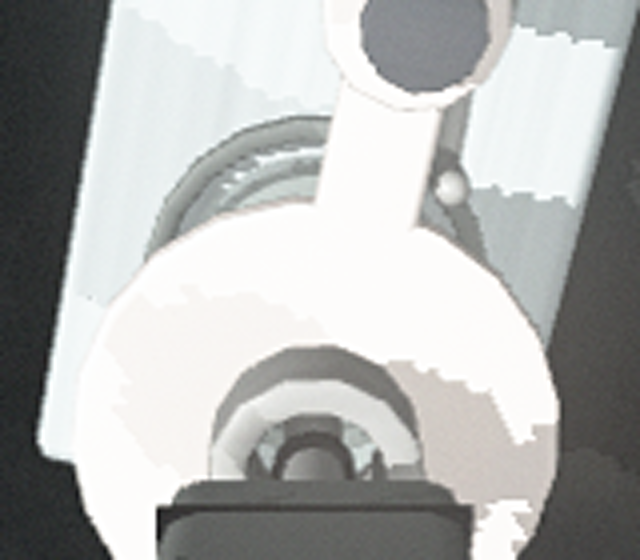

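The picture shows the ring (about col 315, row 445) inside the bush mouth with an even gap on both sides. The cover arm lies against the stop pin at (452, 187).

```bash
python3 -c "
from rig import order
print(order.hand_in())"
```

```text
the job is handed in; nothing more can be done
None
```

The job is handed in. The cover is home and the probe is still held in the gripper at depth, but no verdict was reported.

- **Cover:** I swung it by the knob to its stop. There the force rose to about 17 N while the tool moved less than 0.5 mm, so I took it as fully home. The last picture still shows it against the stop.
- **Probe:** I gripped it by the plain sides of the handle, drew it up out of the rest and lowered it through the guide bush, checking its position by camera on the way down.
- **Hold:** It stayed still for about 4 s before hand-in, apart from a final 0.6 mm step down to correct the depth.

**Last checks:**
- The stem was centred in the bore to about 0.3 mm and looked upright. The outer edge of the bush gave a centre up to about 1 mm different; I relied on the bore edge.
- The ring was within about 1 mm of the top of the bush. The bush height by depth reading and by the given dimensions disagreed by about 1.5 mm; I chose a depth between them.
- The wrist force showed no sign of contact.
- I did not measure the beaker, timer, flask and bottle again at the end. I saw nothing disturbed in the pictures taken along the way.

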